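Seat a keyed lid and trace its seam with a contact leak probe

ROBOT

A 6-joint arm with a two-finger parallel gripper is mounted at the origin on a cart in front of the work surface, level with it; the furniture and walls round the work are solid. World frame = base frame: x ahead of the robot, y to its left, z up, the work surface at z = 0. Lengths are in m, angles in degrees, forces in N, time in s.
With the tool pointing down it reaches from about 0.3 to 0.75 m from the base axis. Payload 8.5 kg.
Tool frame: the origin (TCP) lies on the centre line of the jaws, within the pads' length; the fingertips stand 14 mm ahead of it and the grasp point (between the pads) lies 5 mm behind it; z points along the fingers, y is the direction in which the jaws open and shut (so a half turn about z gives the same grasp; the last joint's range is limited). The gripper opens to 85 mm and grips with 20 to 120 N. Pads are 22 mm wide; open, the fingers measure 114 mm over their backs; the gripper's body (76 mm by 85 mm) begins 54 mm behind the grasp point. The pads swing forward as they close: fully open they stand 13 mm farther back than shut.
Start: joints at [-84.987, 21.807, 74.336, -0, 83.858, -12.336], TCP at [0.164, -0.525, 0.245] pointing down, gripper open.
Joint ranges: [-178.18, 178.18], [-50.72, 133.34], [12.68, 142.11], [-81.47, 261.47], [9.98, 163.14], [-165.26, 165.26]. Speed limits (degrees/s): [136.94, 136.94, 180, 180, 180, 180].

INTERFACE

Orientations are given as a 3x3 rotation matrix whose columns are the frame's x, y, z axes.
In Python, from rig import env, optics, order, finder gives the robot as it stands.
- The arm moves only by the tool play_rows, never from a script. Its argument "commands" is a list of rows, each an object of numbers: "grip": the closure, from -1 (fully open) to 1 (shut); "x", "y", "z": the shift along the tool's x, y, z in m; "rx", "ry", "rz": the turn, a rotation vector about the tool's x, y, z in rad. A call has 1 to 12 rows; each row shifts and turns the commanded pose from where the row before left it, along the tool's axes as they then stand; what a row does not reach is not made up. A row lasts 1/8 s, in which the tool goes at most 62.5 mm and 10.7 degrees, less where a joint would pass 70% of its speed; a pose out of reach is approached as far as the arm can. A call is refused whole if a number of a shift passes 0.0625 or a number of a turn 0.188, either way. A call with a gripper value outside its range is refused whole. The fingers move at their own pace and stop on an object; "squeeze" is the grip in N (left out, the last holds). Time passes only in rows, so rows that do not move let the fingers close. It gives the time, the measured TCP pose, the force and the opening at its end, in the units of the state.
- env.observe(): the state, without advancing time (a new reading comes with each control period).
- optics.get_image(name): name is "side" or "top" or "wrist"; returns a dict with "color" (384x512x3 uint8, blue, green, red), "range_z" (384x512 float32, m along the optical axis (not along the pixel's ray), 0 where there is no reading), "fov_y" (degrees; the focal length in pixels is half the picture's height over the tangent of half this angle, whatever the lens; pixels are square), "cx", "cy" (the principal point, pixels), "cam_to_world" (4x4, takes a point from camera to world coordinates). Camera axes: x right, y down, z forward; pixel columns grow to the right and rows downward; lengths in m; the calibration is good to about 2 mm. A picture is of the moment at which its call begins.
- order.close_job(): hands the job in, once; it reports no verdict.
Trained networks look in the newest picture that a camera, given by its name, has taken for a name from the list of things; names that differ only in an ending like _2 or _b are one class to them, and where a whole thing is asked for, a point or a joint stands for the part that bears it (a point fixed in the world has none). Each returns a list of dicts, best first, with "conf" (0 to 1); they miss things now and then, are a little off and sometimes report something else, mostly with a low value. They report only what shows in the picture. A call takes as long as a camera call. They do not tell look-alikes from the thing itself.
- finder.boxes_of(camera, thing): "point" ([x, y, z] in m, in world coordinates, good to about 4 mm: the middle of the surface that is visible of it).
The state is a dict: "time_s": time; "q": joint angles; "qvel": joint speeds; "joint_efforts": joint torques, N m; "position": TCP position; "tool_rot": TCP orientation; "ft_force": force on the tool from outside, world axes, zero at the start; "wrist_torque": the same for the moment, N m; "grip_width": finger opening in m.
Only numpy, scipy, OpenCV 4.12 (cv2) and the standard library are available. Lean on these libraries where they do the work, as an engineer would, in place of code of your own. Each camera call takes 0.05 s, during which the arm holds its last target.

TASK

Turn the lid of the round housing by its bar until its keys drop into their notches and it lies fully down, flush. Then take the probe from its stand and draw its sprung tip along the seam around the lid's edge, from the wide lug the short way to the narrow lug, at about 2 to 3 cm a second, keeping the tip lightly pressed on the seal the whole way. Put the probe back upright in its stand, and leave the things lying around where they are.

Things in the scene. Friction and masses are not known exactly. Their poses are not given: they have to be found in the camera images.
- housing: round aluminium housing fixed to the bench, wall 196 mm across outside, 178 inside, 48 mm high; foot 216 mm. Origin: centre of the underside, z up. Inside, 42 mm up, a flat ledge reaches in to a 92 mm bore and has four key notches (20 mm wide, over 12 deep, open to the bore) at 45, 135, 225 and 315 degrees about z from its x. A pipe stub points along +x, away from the robot.
- lug_wide (a point): wide lug: 30 mm wide, 13 mm out from the wall's outside, top flush with the wall; at 135 degrees about the housing's z from its x, in line with a notch. Point: middle of its top, 104 mm from the axis. The trace begins in front of it.
- lug_narrow (a point): narrow lug: as the wide one but 10 mm wide; at 225 degrees about the housing's z, a quarter turn from the wide lug, in line with a notch. The trace ends in front of it. The seam is the groove between the seated lid's edge and the wall: 76 to 89 mm from the axis, 6 mm deep; on its flat floor (42 mm above the bench) lies a flat black seal ring.
- lid: round steel lid, 152 mm across, disc 6 mm thick, about 400 g, loose. Origin: centre of the disc's underside; x along its grip bar. Underneath: a centring spigot (89 mm dia, 14 mm down, 1.5 mm play) and four keys (14 mm wide, 8 down, 3 mm play each side) at 0, 90, 180, 270 degrees from x. Starts with the keys riding on the ledge, origin 50 mm above the housing's; seated it is at 42 mm.
- lid_grip (a point): middle of the lid's grip: a dark upright bar on top, 84 mm long (lid x), 15 wide, 28 tall, standing 6 to 34 mm above the lid's origin; this point is 20 mm above the origin. Turned either way, less than 50 degrees, until the bar points at one of the lugs, the keys meet their notches and the lid goes down 8 mm, its top flush with the wall.
- probe: pencil-like contact probe, 126 mm long, about 120 g, tip down in its stand. Origin: the tip's end when fully out; z up along it. Round: brass tip 6 mm dia, round end (0 to 16 mm up), stem to 16 dia (to 50), collar 34 dia (50 to 56), grey handle 24 dia (56 to 126). In the stand the collar rests on the tube's rim, origin 20 mm above the bench.
- probe_nozzle (a joint): how far the probe's sprung tip is pushed in, m: 0 = fully out, 0.008 = against the stop. It takes about 1.4 N to start and 4.2 N at the stop. It reads right while the probe is held too.
- probe_point (a point): end of the probe's sprung tip; moves with the tip.
- stand: probe stand fixed to the bench: dark round foot 84 mm across and an upright grey tube, 40 mm outside, 25 mm bore, rim 70 mm above the bench. Origin: centre of its underside; the tube is on its axis, z up.
- seam_0 (a point): point 0 of 0 to 8 along the stretch of seam to be traced, on the seal (42 mm above the bench), 82.5 mm from the housing's axis, 11.25 degrees (16 mm) apart; this one is in front of the wide lug, where the trace begins
- seam_1 (a point): point 1 of 0 to 8 along the stretch of seam to be traced, on the seal (42 mm above the bench), 82.5 mm from the housing's axis, 11.25 degrees (16 mm) apart
- seam_2 (a point): point 2 of 0 to 8 along the stretch of seam to be traced, on the seal (42 mm above the bench), 82.5 mm from the housing's axis, 11.25 degrees (16 mm) apart
- seam_3 (a point): point 3 of 0 to 8 along the stretch of seam to be traced, on the seal (42 mm above the bench), 82.5 mm from the housing's axis, 11.25 degrees (16 mm) apart
- seam_4 (a point): point 4 of 0 to 8 along the stretch of seam to be traced, on the seal (42 mm above the bench), 82.5 mm from the housing's axis, 11.25 degrees (16 mm) apart
- seam_5 (a point): point 5 of 0 to 8 along the stretch of seam to be traced, on the seal (42 mm above the bench), 82.5 mm from the housing's axis, 11.25 degrees (16 mm) apart
- seam_6 (a point): point 6 of 0 to 8 along the stretch of seam to be traced, on the seal (42 mm above the bench), 82.5 mm from the housing's axis, 11.25 degrees (16 mm) apart
- seam_7 (a point): point 7 of 0 to 8 along the stretch of seam to be traced, on the seal (42 mm above the bench), 82.5 mm from the housing's axis, 11.25 degrees (16 mm) apart
- seam_8 (a point): point 8 of 0 to 8 along the stretch of seam to be traced, on the seal (42 mm above the bench), 82.5 mm from the housing's axis, 11.25 degrees (16 mm) apart; this one is in front of the narrow lug, where the trace ends
- sample_jar: white wide jar with screw lid, 66 mm dia, 76 mm tall; a bystander. Origin: centre of its underside.
- tape_roll: roll of tape lying flat, 64 mm dia, 18 mm; a bystander. Origin: centre of its underside.
- spanner: open-ended spanner, 181 mm, lying flat; a bystander. Origin: centre of its underside.
- screwdriver_b: yellow-handled screwdriver, 153 mm, lying; a bystander. Origin: centre of its underside.
- o_ring_big: black O-ring, 76 mm, lying; a bystander. Origin: centre of its underside.
- notepad: dark pocket notebook, 70 x 110 x 12 mm; a bystander. Origin: centre of its underside.
Mind the look-alikes: they are no part of the job. There is more than one size of the probe; the one meant has the size given above.

How it is judged:
By the outcome, as a careful person would: the job done as asked, in the order asked, and still so for the second after the job is handed in, with the robot touching nothing.
It also fails if it takes over 69 s, if anything falls off the work surface, if the arm or the gripper's body presses on something with over 40 N, if the wrist force passes 120 N, or if a joint passes its speed limit or range.

## Working session

There is one attempt and no reset: what is moved stays moved. The work goes in short steps, Python scripts to look and compute and a tool call to move; the robot and the scene stay as the last step left them, time stands still between calls to the robot, and variables do not carry over. Pictures are saved under pics/ and viewed, and the job is handed in when it is done.

Besides the shell and the picture viewer there is one more tool, called after "Emit:" as a command line: name --argument value ..., lists and objects as JSON in quotes. play_rows: Moves the arm, as the interface text tells. Its arguments: {"type":"object","properties":{"commands":{"type":"array"},"squeeze":{"type":"number"}},"required":["commands"]}

```bash
ls; mkdir -p pics; python3 - <<'E'
from rig import env, optics, order, finder
import cv2,numpy as np
s=env.observe()
print(s)
for n in ["side","top","wrist"]:
    im=optics.get_image(n)
    cv2.imwrite(f"pics/{n}0.png",im["color"])
    print(n,im["fov_y"],im["cx"],im["cy"],np.round(im["cam_to_world"],4).tolist())
    for t in ["housing","lug_wide","lug_narrow","lid","probe","stand","lid_grip"]:
        try: print(n,t,[(np.round(d["point"],3).tolist(),round(d["conf"],2)) for d in finder.boxes_of(n,t)])
        except Exception as e: print(n,t,e)
E
```

```text
pics
{'time_s': 0.0, 'q': array([-8.49884989e+01,  2.18413697e+01,  7.43847424e+01,  1.06728162e-04,
        8.38563113e+01, -1.23341850e+01]), 'qvel': array([ 0.04633134, -0.06717783, -0.00053165,  0.06255323,  0.17798784,
        0.02206936]), 'joint_efforts': array([ 7.67302281e-04, -4.48455513e+01, -2.31277406e+01, -1.27391763e-04,
        4.75043053e-03, -1.37790545e-05]), 'position': array([ 0.16396405, -0.52471434,  0.24470826]), 'tool_rot': array([[ 9.54523456e-01,  2.98135802e-01, -1.23821244e-04],
       [ 2.98135668e-01, -9.54522430e-01,  1.43322008e-03],
       [ 3.09104064e-04, -1.40495772e-03, -9.99998965e-01]]), 'ft_force': array([ 0.14263754, -0.13530241,  0.58697091]), 'wrist_torque': array([-0.02091116,  0.02655673, -0.06872031]), 'grip_width': 0.08564082233644767}
side 50.70608783183459 263.39498360071474 193.8931672942944 [[-0.8984, -0.2615, 0.353, 0.1388], [-0.4393, 0.5368, -0.7204, 0.9383], [-0.0011, -0.8022, -0.5971, 0.7965], [0.0, 0.0, 0.0, 1.0]]
side housing [([0.543, -0.113, 0.034], 0.64)]
side lug_wide [([0.543, -0.115, 0.041], 0.61)]
side lug_narrow [([0.5
[... 430 characters left out ...]
, 0.1198, 0.4343], [-0.9997, -0.0221, -0.0035, 0.0788], [0.0061, -0.1197, -0.9928, 1.0856], [0.0, 0.0, 0.0, 1.0]]
top housing [([0.562, -0.154, 0.041], 0.65)]
top lug_wide [([0.554, -0.154, 0.043], 0.64)]
top lug_narrow []
top lid [([0.573, -0.179, 0.053], 0.6)]
top probe [([0.441, 0.204, 0.178], 0.53)]
top stand [([0.541, 0.15, 0.01], 0.56)]
top lid_grip [([0.575, -0.179, 0.056], 0.56)]
wrist 67.45874644679299 257.2917825847255 188.27859673130504 [[0.2977, -0.9205, -0.2531, 0.2272], [-0.9547, -0.2874, -0.0777, -0.5048], [-0.0012, 0.2648, -0.9643, 0.3736], [0.0, 0.0, 0.0, 1.0]]
wrist housing []
wrist lug_wide []
wrist lug_narrow []
wrist lid []
wrist probe []
wrist stand []
wrist lid_grip []
```

View pics/side0.png

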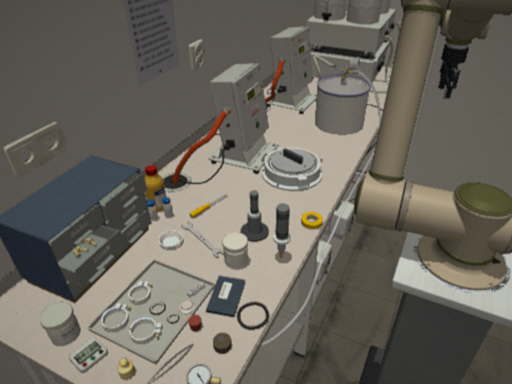

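View pics/top0.png

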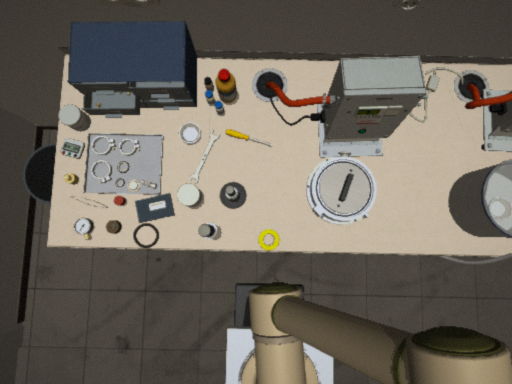

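```bash
cat > h.py <<'E'
from rig import env, optics, order, finder
import cv2,numpy as np
def cloud(im):
    H,W=im["range_z"].shape
    f=H/2/np.tan(np.radians(im["fov_y"]/2))
    v,u=np.mgrid[0:H,0:W]
    z=im["range_z"].astype(float)
    P=np.stack([(u-im["cx"])/f*z,(v-im["cy"])/f*z,z],-1)
    M=np.array(im["cam_to_world"])
    return P@M[:3,:3].T+M[:3,3]
def proj(im,p):
    M=np.array(im["cam_to_world"]);f=384/2/np.tan(np.radians(im["fov_y"]/2))
    c=(np.atleast_2d(p)-M[:3,3])@M[:3,:3]
    return np.c_[c[:,0]/c[:,2]*f+im["cx"],c[:,1]/c[:,2]*f+im["cy"]]
E
python3 - <<'E'
from h import *
a=optics.get_image("top");b=optics.get_image("side")
np.savez("pics/top0.npz",**{k:a[k] for k in a}); np.savez("pics/side0.npz",**{k:b[k] for k in b})
c=cv2.resize(a["color"][140:240,290:400],None,fx=6,fy=6,interpolation=cv2.INTER_CUBIC); cv2.imwrite("pics/t1.png",c[:600,:660])
c=cv2.resize(a["color"][150:250,170:300],None,fx=6,fy=6,interpolation=cv2.INTER_CUBIC); cv2.imwrite("pics/t2.png",c)
c=cv2.resize(b["color"][140:280,200:330],None,fx=4,fy=4,interpolation=cv2.INTER_CUBIC); cv2.imwrite("pics/s1.png",c)
E
```

```text
(no output)
```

View pics/t1.png

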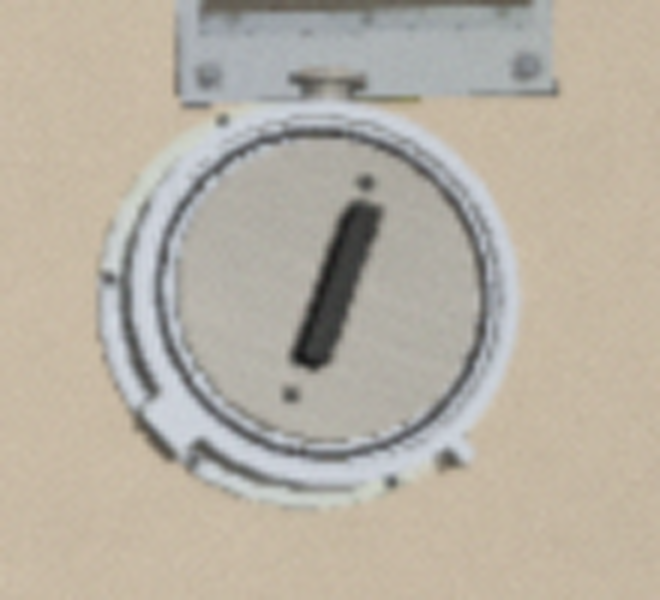

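View pics/t2.png

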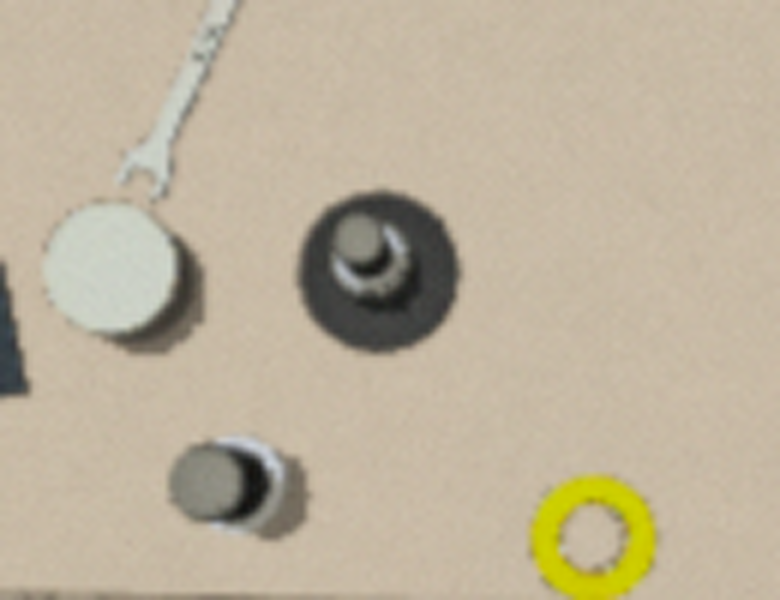

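View pics/s1.png

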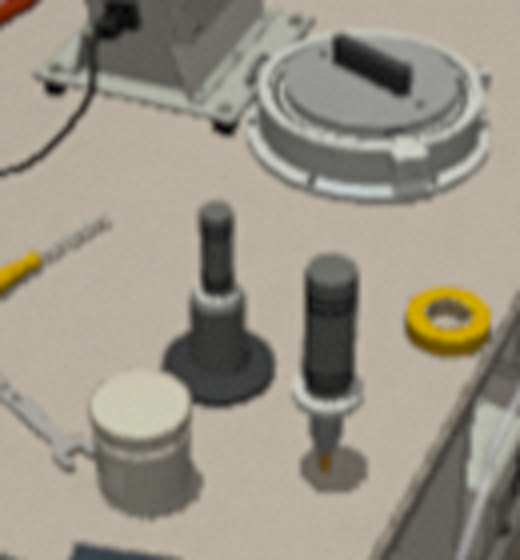

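```bash
cat > m.py <<'E'
from h import *
from scipy.optimize import least_squares
def fit_housing(im,c0=(0.57,-0.17),rot0=True):
    P=cloud(im).reshape(-1,3);P=P[im["range_z"].ravel()>0]
    d=np.hypot(P[:,0]-c0[0],P[:,1]-c0[1])
    P=P[d<0.16]; 
    c=np.array(c0,float)
    zt=0.048
    for it in range(15):
        r=np.hypot(P[:,0]-c[0],P[:,1]-c[1])
        s=P[(abs(P[:,2]-zt)<0.004)&(r>0.086)&(r<0.101)]
        zt=np.median(s[:,2])
        # annulus: circle fit with soft deadband 89..98
        def f(c):
            q=np.hypot(s[:,0]-c[0],s[:,1]-c[1]); return q-0.0935
        c=least_squares(f,c,loss="soft_l1",f_scale=0.003).x
    r=np.hypot(P[:,0]-c[0],P[:,1]-c[1])
    l=P[(abs(P[:,2]-zt)<0.006)&(r>0.101)&(r<0.114)]
    ang=np.degrees(np.arctan2(l[:,1]-c[1],l[:,0]-c[0]))%360
    b=P[(P[:,2]>0.070)&(P[:,2]<0.09)&(r<0.06)]
    ld=P[(r<0.07)&(P[:,2]>0.045)&(P[:,2]<0.065)]
    return c,zt,len(s),ang,b,ld
if __name__=="__main__":
    for n in ["top0","side0"]:
        im=dict(np.load(f"pics/{n}.npz"))
        c,zt,k,ang,b,ld=fit_housing(im)
        print(n,c,zt,k,np.histogram(ang,bins=np.arange(90,280,5)))
        print("bar",len(b),b.mean(0),b[:,2].max()); q=b[:,:2]-b[:,:2].mean(0); u,s_,v=np.linalg.svd(q,full_matrices=False); print(np.degrees(np.arctan2(v[0,1],v[0,0])),np.ptp(q@v.T,axis=0),"lidz",np.median(ld[:,2]))
        P=cloud(im)
        for nm,c0 in [("probe",(0.54,0.16)),("look",(0.44,0.21))]:
            Q=P.reshape(-1,3);Q=Q[np.hypot(Q[:,0]-c0[0],Q[:,1]-c0[1])<0.05]
            for z0,z1 in [(0.004,0.02),(0.06,0.08),(0.08,0.1),(0.1,0.12),(0.12,0.14),(0.14,0.16),(0.16,0.2)]:
                t=Q[(Q[:,2]>z0)&(Q[:,2]<z1)]
                if len(t): print(nm,z0,len(t),t.mean(0).round(4),np.ptp(t,axis=0).round(4),t[:,2].max().round(4))
E
python3 m.py
```

```text
top0 [ 0.57378881 -0.18200124] 0.0471414929542352 628 (array([ 0,  0,  0,  0,  0,  0,  5, 11, 11, 10,  0,  0,  0,  0,  0,  0,  0,
        0,  0,  0,  0,  0,  0,  0,  0,  2,  9,  0,  0,  0,  0,  0,  0,  0,
        0,  0,  0]), array([ 90,  95, 100, 105, 110, 115, 120, 125, 130, 135, 140, 145, 150,
       155, 160, 165, 170, 175, 180, 185, 190, 195, 200, 205, 210, 215,
       220, 225, 230, 235, 240, 245, 250, 255, 260, 265, 270, 275]))
bar 167 [ 0.572885   -0.18085394  0.0819274 ] 0.08884206071574952
160.25851436062567 [0.08296807 0.01578889] lidz 0.05554461482926121
probe 0.004 362 [0.5453 0.1527 0.0093] [0.0874 0.0815 0.0109] 0.015
probe 0.06 67 [0.5444 0.1505 0.0721] [0.0386 0.0358 0.0161] 0.0784
probe 0.08 8 [0.5453 0.1449 0.0885] [0.0185 0.0159 0.0185] 0.0991
probe 0.1 9 [0.5436 0.1478 0.1095] [0.0129 0.0162 0.018 ] 0.1181
probe 0.12 7 [0.5431 0.1499 0.1308] [0.0188 0.0164 0.0141] 0.1354
probe 0.14 61 [0.5502 0.1533 0.1451] [0.0226 0.0223 0.0081] 0.1486
look 0.004 7 [0.4384 0.2141 0.0045] [0.0686 0.0845 0.0013] 0.0054
look 0.06 62 [0.4384 0.2028 0.0774] [0.0461 0.0348 0.0086] 0.0
[... 1021 characters left out ...]
 0.1613 0.0895] [0.0214 0.019  0.0195] 0.0997
probe 0.1 47 [0.5487 0.1626 0.1097] [0.0191 0.016  0.0197] 0.1197
probe 0.12 50 [0.5484 0.1621 0.1302] [0.0196 0.0218 0.0197] 0.1399
probe 0.14 43 [0.5509 0.1568 0.1441] [0.0222 0.021  0.0073] 0.1478
look 0.004 13 [0.4398 0.2175 0.0126] [0.0085 0.0057 0.0155] 0.0199
look 0.06 106 [0.4366 0.2261 0.0764] [0.0457 0.0435 0.0117] 0.0799
look 0.08 72 [0.4355 0.2258 0.0901] [0.0353 0.0229 0.0199] 0.1
look 0.1 74 [0.435  0.2257 0.1094] [0.0285 0.0222 0.0199] 0.12
look 0.12 83 [0.4365 0.2267 0.1303] [0.0285 0.0201 0.0197] 0.14
look 0.14 84 [0.4356 0.226  0.1509] [0.0314 0.026  0.0192] 0.16
look 0.16 147 [0.4385 0.2201 0.1725] [0.0325 0.0336 0.0184] 0.1791
```

```bash
python3 - <<'E'
from h import *
for n in ["top0","side0"]:
    im=dict(np.load(f"pics/{n}.npz"));P=cloud(im).reshape(-1,3)
    for y in np.arange(-0.36,0.04,0.04):
        for z0,z1 in [(0.01,.05),(0.05,0.1),(0.1,0.4)]:
            s=P[(abs(P[:,1]-y)<0.02)&(P[:,2]>z0)&(P[:,2]<z1)&(P[:,0]>0.6)&(P[:,0]<0.95)]
            if len(s)>3: print(n,round(y,2),z0,np.sort(s[:,0])[:4].round(3), s[:,2].max().round(3))
E
```

```text
top0 -0.36 0.1 [0.779 0.781 0.782 0.782] 0.235
top0 -0.32 0.01 [0.683 0.683 0.683 0.684] 0.026
top0 -0.32 0.1 [0.724 0.725 0.725 0.726] 0.326
top0 -0.28 0.01 [0.6   0.6   0.6   0.603] 0.05
top0 -0.28 0.05 [0.602 0.615 0.62  0.624] 0.099
top0 -0.28 0.1 [0.721 0.721 0.722 0.723] 0.329
top0 -0.24 0.01 [0.604 0.606 0.61  0.61 ] 0.05
top0 -0.24 0.05 [0.6   0.6   0.6   0.601] 0.1
top0 -0.24 0.1 [0.72  0.72  0.72  0.721] 0.329
top0 -0.2 0.01 [0.645 0.648 0.648 0.649] 0.05
top0 -0.2 0.05 [0.6 0.6 0.6 0.6] 0.098
top0 -0.2 0.1 [0.718 0.718 0.718 0.718] 0.33
top0 -0.16 0.01 [0.638 0.642 0.644 0.644] 0.05
top0 -0.16 0.05 [0.602 0.602 0.602 0.602] 0.1
top0 -0.16 0.1 [0.716 0.717 0.717 0.717] 0.33
top0 -0.12 0.01 [0.6   0.6   0.6   0.603] 0.049
top0 -0.12 0.05 [0.601 0.601 0.601 0.601] 0.1
top0 -0.12 0.1 [0.712 0.712 0.712 0.714] 0.33
top0 -0.08 0.01 [0.601 0.602 0.602 0.602] 0.049
top0 -0.08 0.1 [0.762 0.762 0.763 0.763] 0.247
top0 -0.04 0.05 [0.756 0.757 0.758 0.758] 0.1
top0 -0.04 0.1 [0.762 0.764 0.765 0.766] 0.234
top0 -0.0 0.01 [0.778 0.781 0.782 0.783] 0.046
top0 -0.0 0.05 [0.756 0.757 0.75
[... 508 characters left out ...]
5 [0.6   0.601 0.601 0.601] 0.1
side0 -0.2 0.1 [0.72  0.721 0.721 0.721] 0.328
side0 -0.16 0.01 [0.638 0.64  0.643 0.646] 0.05
side0 -0.16 0.05 [0.601 0.601 0.601 0.601] 0.098
side0 -0.16 0.1 [0.718 0.718 0.718 0.718] 0.327
side0 -0.12 0.01 [0.601 0.604 0.604 0.606] 0.05
side0 -0.12 0.05 [0.601 0.601 0.601 0.602] 0.1
side0 -0.12 0.1 [0.715 0.715 0.715 0.716] 0.328
side0 -0.08 0.01 [0.601 0.601 0.602 0.602] 0.049
side0 -0.08 0.1 [0.761 0.762 0.764 0.765] 0.246
side0 -0.04 0.05 [0.758 0.758 0.758 0.759] 0.1
side0 -0.04 0.1 [0.766 0.767 0.767 0.767] 0.233
side0 -0.0 0.01 [0.777 0.777 0.778 0.78 ] 0.049
side0 -0.0 0.05 [0.759 0.76  0.761 0.761] 0.08
side0 -0.0 0.1 [0.768 0.768 0.768 0.768] 0.215
```

```bash
cat > plan.py <<'E'
from h import *
from scipy.spatial.transform import Rotation as R
import json
def yaw(Rm): return np.degrees(np.arctan2(Rm[1,0],Rm[0,0]))
def rows(dst,yaw_to,n,grip,p0=None,R0=None,dec=4,corr=True,yaw_delta=None):
    """n rows straight to dst with down-pointing tool at yaw_to (deg)"""
    s=env.observe()
    p=np.array(s["position"]) if p0 is None else np.array(p0); Rm=np.array(s["tool_rot"]) if R0 is None else R0
    y=np.radians(yaw_to); Rt=np.array([[np.cos(y),np.sin(y),0],[np.sin(y),-np.cos(y),0],[0,0,-1.]])
    rv=R.from_matrix(Rm.T@Rt).as_rotvec()
    if yaw_delta is not None: rv=np.array([rv[0],rv[1],-np.radians(yaw_delta)]) 
    out=[]
    dst=np.array(dst,float)
    for i in range(n):
        t=p+(dst-p)/(n-i); d=Rm.T@(t-p)
        r={k:round(float(v),dec) for k,v in zip("xyz",d)}; w={k:round(float(v),dec) for k,v in zip(["rx","ry","rz"],rv/n)}
        r.update(w); r={k:v for k,v in r.items() if v}; r["grip"]=grip; out.append(r)
        p=p+Rm@np.array([r.get(k,0) for k in "xyz"]); Rm=Rm@R.from_rotvec([w["rx"],w["ry"],w["rz"]]).as_matrix()
    print(json.dumps(out)); print("end",p.round(4),"yaw",yaw(Rm).round(2))
    return p,Rm
E
python3 - <<'E'
from plan import *
rows([0.573,-0.181,0.25],160,14,-1)
E
```

```text
[{"x": 0.0352, "y": -0.0147, "z": -0.0003, "rz": -0.1778, "grip": -1}, {"x": 0.0373, "y": -0.0083, "z": -0.0003, "rz": -0.1778, "grip": -1}, {"x": 0.0381, "y": -0.0016, "z": -0.0003, "rz": -0.1778, "grip": -1}, {"x": 0.0378, "y": 0.0052, "z": -0.0003, "rz": -0.1778, "grip": -1}, {"x": 0.0363, "y": 0.0118, "z": -0.0003, "rz": -0.1778, "grip": -1}, {"x": 0.0336, "y": 0.0181, "z": -0.0004, "rz": -0.1778, "grip": -1}, {"x": 0.0299, "y": 0.0237, "z": -0.0003, "rz": -0.1778, "grip": -1}, {"x": 0.0253, "y": 0.0286, "z": -0.0004, "rz": -0.1778, "grip": -1}, {"x": 0.0198, "y": 0.0327, "z": -0.0003, "rz": -0.1778, "grip": -1}, {"x": 0.0137, "y": 0.0356, "z": -0.0004, "rz": -0.1778, "grip": -1}, {"x": 0.0072, "y": 0.0375, "z": -0.0003, "rz": -0.1778, "grip": -1}, {"x": 0.0004, "y": 0.0382, "z": -0.0004, "rz": -0.1778, "grip": -1}, {"x": -0.0063, "y": 0.0376, "z": -0.0003, "rz": -0.1778, "grip": -1}, {"x": -0.0129, "y": 0.0359, "z": -0.0004, "rz": -0.1778, "grip": -1}]
end [ 0.5729 -0.181   0.25  ] yaw 159.97
```

Emit:
play_rows --commands '[{"x": 0.035,"y": -0.015,"rz": -0.178,"grip": -1},{"x": 0.037,"y": -0.008,"rz": -0.178,"grip": -1},{"x": 0.038,"y": -0.002,"rz": -0.178,"grip": -1},{"x": 0.038,"y": 0.005,"rz": -0.178,"grip": -1},{"x": 0.036,"y": 0.012,"rz": -0.178,"grip": -1},{"x": 0.034,"y": 0.018,"rz": -0.178,"grip": -1},{"x": 0.03,"y": 0.024,"rz": -0.178,"grip": -1},{"x": 0.025,"y": 0.029,"rz": -0.178,"grip": -1},{"x": 0.02,"y": 0.033,"rz": -0.178,"grip": -1},{"x": 0.014,"y": 0.036,"rz": -0.178,"grip": -1},{"x": 0.007,"y": 0.037,"rz": -0.178,"grip": -1},{"x": 0.0,"y": 0.038,"rz": -0.178,"grip": -1}]'

```text
invalid input at $.commands[0]: expected keys grip, x, y, z, rx, ry, rz
```

Emit:
play_rows --commands '[{"x": -0.006,"y": 0.038,"rz": -0.178,"grip": -1},{"x": -0.013,"y": 0.036,"rz": -0.178,"grip": -1},{"grip": -1},{"grip": -1}]'

```text
invalid input at $.commands[0]: expected keys grip, x, y, z, rx, ry, rz
```

```bash
cat > snap.py <<'E'
import sys
from m import *
nm=sys.argv[1]
s=env.observe(); print(s["time_s"],s["position"].round(4),np.degrees(np.arctan2(s["tool_rot"][1,0],s["tool_rot"][0,0])).round(2),s["q"].round(1))
im=optics.get_image("wrist"); np.savez(f"pics/{nm}.npz",**im)
cv2.imwrite(f"pics/{nm}.png",cv2.resize(im["color"],(768,576)))
E
python3 snap.py w1; python3 - <<'E'
from m import *
im=dict(np.load("pics/w1.npz"))
c,zt,k,ang,b,ld=fit_housing(im)
print(c,zt,k,np.histogram(ang,bins=np.arange(90,280,5)))
for lo,hi in [(110,150),(200,240)]:
    a=ang[(ang>lo)&(ang<hi)]; print(len(a),a.min() if len(a) else 0,a.max() if len(a) else 0,a.mean())
print("bar",len(b),b.mean(0),b[:,2].max()); q=b[:,:2]-b[:,:2].mean(0); u,s_,v=np.linalg.svd(q,full_matrices=False); print(np.degrees(np.arctan2(v[0,1],v[0,0])),np.ptp(q@v.T,axis=0),"lidz",np.median(ld[:,2]))
E
```

```text
1.3 [ 0.164  -0.525   0.2453] 17.35 [-85.   21.8  74.3  -0.   83.9 -12.3]
[ 0.57 -0.17] nan 0 (array([0, 0, 0, 0, 0, 0, 0, 0, 0, 0, 0, 0, 0, 0, 0, 0, 0, 0, 0, 0, 0, 0,
       0, 0, 0, 0, 0, 0, 0, 0, 0, 0, 0, 0, 0, 0, 0]), array([ 90,  95, 100, 105, 110, 115, 120, 125, 130, 135, 140, 145, 150,
       155, 160, 165, 170, 175, 180, 185, 190, 195, 200, 205, 210, 215,
       220, 225, 230, 235, 240, 245, 250, 255, 260, 265, 270, 275]))
0 0 0 nan
0 0 0 nan
  return _methods._mean(a, axis=axis, dtype=dtype,
  ret = ret.dtype.type(ret / rcount)
<stdin>:6: RuntimeWarning: Mean of empty slice.
<stdin>:7: RuntimeWarning: Mean of empty slice.
  ret = um.true_divide(
Traceback (most recent call last):
ValueError: zero-size array to reduction operation maximum which has no identity
```

View pics/w1.png

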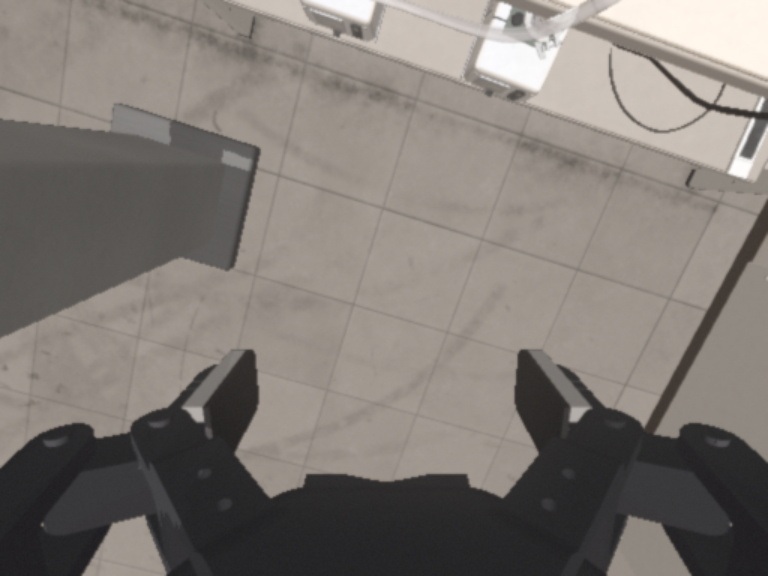

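Emit:
play_rows --commands '[{"x": 0.035,"y": -0.015,"z": 0,"rx": 0,"ry": 0,"rz": -0.178,"grip": -1},{"x": 0.037,"y": -0.008,"z": 0,"rx": 0,"ry": 0,"rz": -0.178,"grip": -1},{"x": 0.038,"y": -0.002,"z": 0,"rx": 0,"ry": 0,"rz": -0.178,"grip": -1},{"x": 0.038,"y": 0.005,"z": 0,"rx": 0,"ry": 0,"rz": -0.178,"grip": -1},{"x": 0.036,"y": 0.012,"z": 0,"rx": 0,"ry": 0,"rz": -0.178,"grip": -1},{"x": 0.034,"y": 0.018,"z": 0,"rx": 0,"ry": 0,"rz": -0.178,"grip": -1},{"x": 0.03,"y": 0.024,"z": 0,"rx": 0,"ry": 0,"rz": -0.178,"grip": -1},{"x": 0.025,"y": 0.029,"z": 0,"rx": 0,"ry": 0,"rz": -0.178,"grip": -1},{"x": 0.02,"y": 0.033,"z": 0,"rx": 0,"ry": 0,"rz": -0.178,"grip": -1},{"x": 0.014,"y": 0.036,"z": 0,"rx": 0,"ry": 0,"rz": -0.178,"grip": -1},{"x": 0.007,"y": 0.037,"z": 0,"rx": 0,"ry": 0,"rz": -0.178,"grip": -1},{"x": 0,"y": 0.038,"z": 0,"rx": 0,"ry": 0,"rz": -0.178,"grip": -1}]'

```text
time_s: 2.85
position: [0.5155, -0.2289, 0.2454]
tool_rot: [[-0.767, 0.642, 0.0], [0.642, 0.767, -0.0], [-0.0, -0.0, -1.0]]
ft_force: [0.5, -0.3, 0.2]
grip_width: 0.0854
```

Emit:
play_rows --commands '[{"x": -0.006,"y": 0.038,"z": 0,"rx": 0,"ry": 0,"rz": -0.178,"grip": -1},{"x": -0.013,"y": 0.036,"z": 0,"rx": 0,"ry": 0,"rz": -0.178,"grip": -1},{"x": 0,"y": 0,"z": 0,"rx": 0,"ry": 0,"rz": 0,"grip": -1},{"x": 0,"y": 0,"z": 0,"rx": 0,"ry": 0,"rz": 0,"grip": -1}]'

```text
time_s: 3.35
position: [0.5726, -0.1803, 0.2452]
tool_rot: [[-0.94, 0.342, -0.001], [0.342, 0.94, -0.0], [0.0, -0.0, -1.0]]
ft_force: [-0.3, -0.8, -0.1]
grip_width: 0.0854
```

```bash
python3 snap.py w2; cat > an.py <<'E'
import sys
from m import *
def an(n):
    im=dict(np.load(f"pics/{n}.npz"))
    c,zt,k,ang,b,ld=fit_housing(im,(0.5745,-0.181))
    print(c,zt,k)
    for lo,hi in [(110,150),(200,240)]:
        a=ang[(ang>lo)&(ang<hi)]
        if len(a): print("lug",len(a),a.min(),a.max(),a.mean(),(a.min()+a.max())/2)
    print("bar",len(b),b.mean(0),b[:,2].max()); q=b[:,:2]-b[:,:2].mean(0); u,s_,v=np.linalg.svd(q,full_matrices=False); print(np.degrees(np.arctan2(v[0,1],v[0,0])),np.ptp(q@v.T,axis=0),"lidz",np.median(ld[:,2]))
an(sys.argv[1])
E
python3 an.py w2
```

```text
3.35 [ 0.5726 -0.1803  0.2452] 160.03 [-28.8  27.   65.9  -0.   87.2 -98.8]
[ 0.57345245 -0.18230288] 0.04769589658307685 4426
lug 265 122.92599637775861 139.48399545409353 131.38879863412504 131.20499591592608
lug 79 218.48797161387955 223.87671722710945 221.0423690848626 221.1823444204945
bar 1106 [ 0.57159864 -0.1818608   0.0833791 ] 0.08587173708314966
-19.79340223740826 [0.08340798 0.01428689] lidz 0.0557732214863767
```

View pics/w2.png

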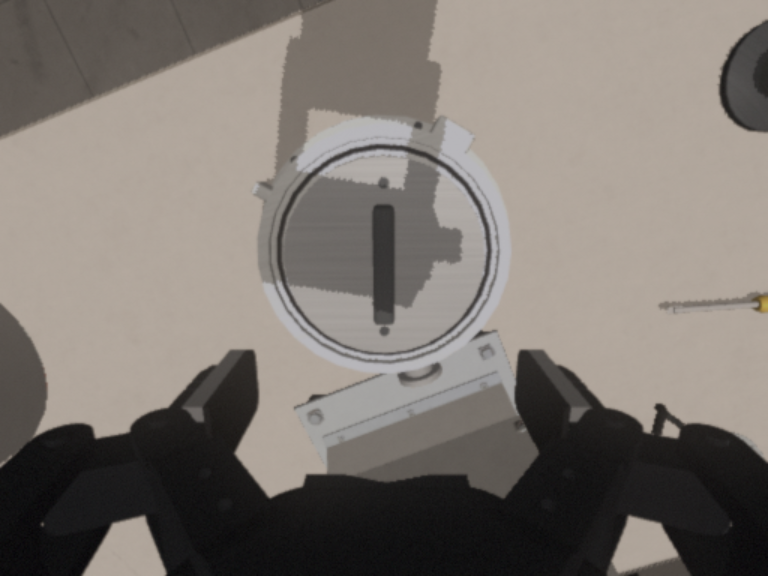

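Emit:
play_rows --commands '[{"x": 0,"y": -0.0015,"z": 0.05,"rx": 0,"ry": 0,"rz": 0,"grip": -0.2},{"x": 0,"y": 0,"z": 0.05,"rx": 0,"ry": 0,"rz": 0,"grip": 0},{"x": 0,"y": 0,"z": 0.045,"rx": 0,"ry": 0,"rz": 0,"grip": 0},{"x": 0,"y": 0,"z": 0.025,"rx": 0,"ry": 0,"rz": 0,"grip": 0},{"x": 0,"y": 0,"z": 0,"rx": 0,"ry": 0,"rz": 0,"grip": 0}]'

```text
time_s: 4.03
position: [0.5712, -0.1819, 0.0741]
tool_rot: [[-0.94, 0.342, -0.003], [0.342, 0.94, 0.002], [0.004, 0.0, -1.0]]
ft_force: [-0.0, 0.4, 0.9]
grip_width: 0.0428
```

```bash
python3 snap.py w3
```

```text
4.025 [ 0.5712 -0.1819  0.0741] 160.0 [-29.   36.3  79.5  -0.   64.4 -99. ]
```

View pics/w3.png

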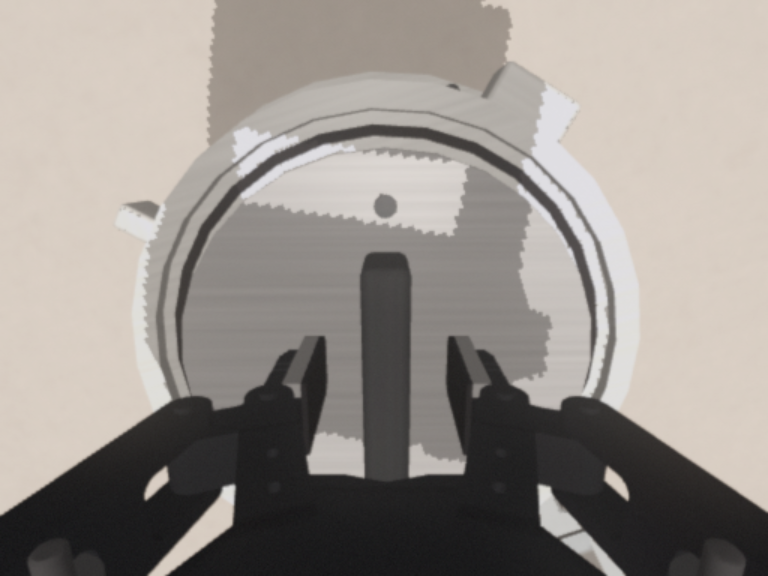

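Emit:
play_rows --commands '[{"x": 0,"y": 0,"z": 0,"rx": 0,"ry": 0,"rz": 0,"grip": 1},{"x": 0,"y": 0,"z": 0,"rx": 0,"ry": 0,"rz": 0,"grip": 1},{"x": 0,"y": 0,"z": 0,"rx": 0,"ry": 0,"rz": 0,"grip": 1}]' --squeeze 60

```text
time_s: 4.45
position: [0.573, -0.182, 0.0771]
tool_rot: [[-0.94, 0.34, 0.002], [0.34, 0.94, -0.002], [-0.003, -0.001, -1.0]]
ft_force: [-2.0, -1.3, 6.6]
grip_width: 0.0138
```

Emit:
play_rows --commands '[{"x": 0,"y": 0,"z": 0,"rx": 0,"ry": 0,"rz": 0.1,"grip": 1},{"x": 0,"y": 0,"z": 0,"rx": 0,"ry": 0,"rz": 0.1,"grip": 1},{"x": 0,"y": 0,"z": 0,"rx": 0,"ry": 0,"rz": 0.1,"grip": 1},{"x": 0,"y": 0,"z": 0,"rx": 0,"ry": 0,"rz": 0.1,"grip": 1},{"x": 0,"y": 0,"z": 0,"rx": 0,"ry": 0,"rz": 0.1,"grip": 1},{"x": 0,"y": 0,"z": 0,"rx": 0,"ry": 0,"rz": 0.008,"grip": 1}]'

```text
time_s: 5.2
position: [0.5723, -0.1813, 0.0754]
tool_rot: [[-0.657, 0.754, -0.0], [0.754, 0.657, 0.0], [0.0, -0.0, -1.0]]
ft_force: [-0.7, -0.1, -3.9]
grip_width: 0.014
```

```bash
python3 snap.py w4;python3 -c "
from h import *
s=env.observe();print(s['ft_force'],s['wrist_torque'],s['grip_width'])"
```

```text
5.2 [ 0.5723 -0.1813  0.0754] 131.05 [-28.9  36.2  79.5   0.   64.4 -69.9]
[ 0.35178808 -0.14388173 -4.11201581] [ 0.0206272   0.00834055 -0.01739831] 0.013874637551562088
```

View pics/w4.png

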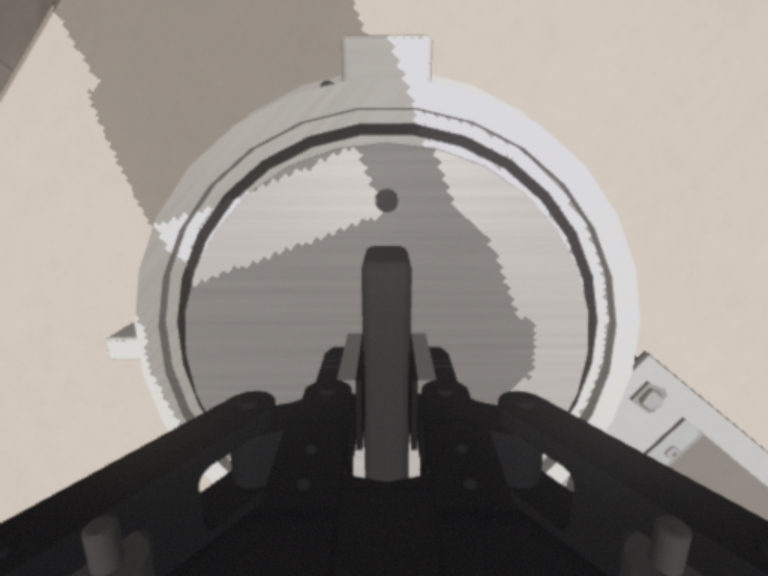

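Emit:
play_rows --commands '[{"x": 0,"y": 0,"z": 0.003,"rx": 0,"ry": 0,"rz": 0,"grip": 1},{"x": 0,"y": 0,"z": 0.003,"rx": 0,"ry": 0,"rz": 0,"grip": 1},{"x": 0,"y": 0,"z": 0.002,"rx": 0,"ry": 0,"rz": 0,"grip": 1},{"x": 0,"y": 0,"z": 0.001,"rx": 0,"ry": 0,"rz": 0,"grip": 1}]'

```text
time_s: 5.75
position: [0.5724, -0.1814, 0.069]
tool_rot: [[-0.657, 0.754, 0.001], [0.754, 0.657, -0.001], [-0.001, 0.0, -1.0]]
ft_force: [-11.9, 4.0, 26.8]
grip_width: 0.0138
```

```bash
python3 snap.py w5;python3 -c "
from h import *
s=env.observe();print(s['ft_force'],s['wrist_torque'],s['grip_width'])
im=dict(np.load('pics/w5.npz'));P=cloud(im).reshape(-1,3);r=np.hypot(P[:,0]-.5735,P[:,1]+.182)
print(np.median(P[(r>.05)&(r<.072)&(P[:,2]>.03),2]),np.median(P[(r>.092)&(r<.096)&(P[:,2]>.03),2]))"
```

```text
5.75 [ 0.5724 -0.1814  0.069 ] 131.08 [-28.9  36.6  79.8  -0.   63.5 -69.9]
[-9.85269959  5.1081708  20.34435201] [ 0.58564152  1.52521018 -0.03143368] 0.013495384394591208
0.0480746611151491 0.047717730722138765
```

Emit:
play_rows --commands '[{"x": 0,"y": 0,"z": -0.001,"rx": 0,"ry": 0,"rz": 0,"grip": 0},{"x": 0,"y": 0,"z": 0,"rx": 0,"ry": 0,"rz": 0,"grip": 0},{"x": 0,"y": 0,"z": -0.03,"rx": 0,"ry": 0,"rz": 0,"grip": 0},{"x": 0,"y": 0,"z": -0.06,"rx": 0,"ry": 0,"rz": 0,"grip": 0},{"x": 0,"y": 0,"z": -0.06,"rx": 0,"ry": 0,"rz": 0,"grip": -0.3},{"x": 0,"y": 0,"z": 0,"rx": 0,"ry": 0,"rz": 0,"grip": -0.3}]'

```text
time_s: 6.55
position: [0.574, -0.1822, 0.2221]
tool_rot: [[-0.657, 0.754, 0.009], [0.754, 0.657, -0.005], [-0.009, 0.003, -1.0]]
ft_force: [-0.1, 0.4, -0.7]
grip_width: 0.0554
```

```bash
python3 snap.py w6;python3 an.py w6; python3 -c "
from h import *
im=dict(np.load('pics/w6.npz'));P=cloud(im).reshape(-1,3);
d=P[:,:2]-[.573,-.182];r=np.hypot(*d.T);a=np.degrees(np.arctan2(d[:,1],d[:,0]))%360
for k in range(0,360,45):
  m=(abs((a-k+180)%360-180)<15)
  print(k,[np.median(P[m&(r>lo)&(r<hi)&(P[:,2]>.03),2]).round(4) for lo,hi in [(.05,.072),(.079,.086),(.091,.096)]])"
```

```text
6.55 [ 0.574  -0.1822  0.2221] 131.04 [-28.9  27.8  68.3   0.   83.3 -69.9]
[ 0.57341116 -0.18233916] 0.0476401041633181 4951
lug 312 122.88442707672463 139.507778869873 131.17312098309026 131.19610297329882
lug 80 218.6401118859552 223.65630367910282 220.96054023787428 221.14820778252903
bar 1226 [ 0.57115883 -0.18023829  0.07536537] 0.07794421321166922
-49.13601001048832 [0.08238667 0.01482497] lidz 0.047732951027630255
0 [np.float64(0.0478), np.float64(0.0418), np.float64(0.0479)]
45 [np.float64(0.2841), np.float64(0.042), np.float64(0.0479)]
90 [np.float64(0.0478), np.float64(0.042), np.float64(0.0479)]
135 [np.float64(0.3498), np.float64(0.042), np.float64(0.0476)]
180 [np.float64(0.0477), np.float64(0.0418), np.float64(0.0477)]
225 [np.float64(0.2815), np.float64(0.0417), np.float64(0.0476)]
270 [np.float64(0.0476), np.float64(0.0416), np.float64(0.0475)]
315 [np.float64(0.0477), np.float64(0.0418), np.float64(0.0477)]
```

View pics/w6.png

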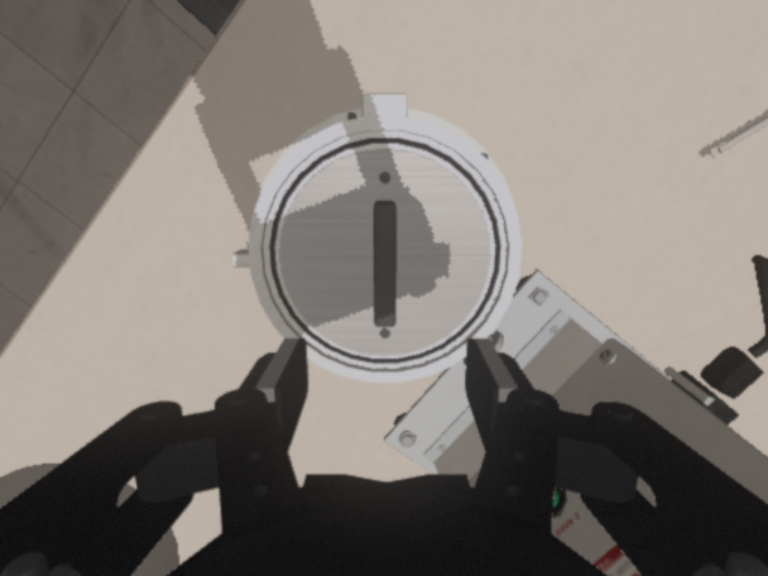

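```bash
python3 - <<'E'
from plan import *
im=dict(np.load('pics/w6.npz'));P=cloud(im).reshape(-1,3)
c=np.array([.5734,-.1823])
d=P[:,:2]-c;r=np.hypot(*d.T);a=np.degrees(np.arctan2(d[:,1],d[:,0]))%360
def ring(lo,hi,z0,z1):
    pts=[]
    for k in range(0,360,15):
        m=(abs((a-k+180)%360-180)<3)&(r>lo)&(r<hi)&(P[:,2]>z0)&(P[:,2]<z1)
        if m.sum()>4:
            pts.append((k,np.percentile(r[m],3),np.percentile(r[m],97)))
    return np.array(pts)
for nm,x in [("rim",ring(.08,.101,.0455,.0495)),("groove",ring(.07,.095,.040,.0435)),("lid",ring(.05,.084,.0455,.0495))]:
    A=np.c_[np.cos(np.radians(x[:,0])),np.sin(np.radians(x[:,0])),np.ones(len(x))]
    for j in (1,2): print(nm,len(x),np.linalg.lstsq(A,x[:,j],rcond=None)[0].round(4))
rows([0.546,0.155,0.24],180,7,-0.3)
E
```

```text
rim 24 [ 0.0003 -0.0002  0.0886]
rim 24 [-0.0001 -0.      0.0974]
groove 24 [ 0.0006 -0.0009  0.0775]
groove 24 [ 0.0005 -0.0006  0.0886]
lid 24 [0.     0.     0.0511]
lid 24 [-0.0004  0.0001  0.0748]
[{"x": 0.0388, "y": 0.0287, "z": -0.0031, "ry": 0.0006, "rz": -0.1221, "grip": -0.3}, {"x": 0.035, "y": 0.0332, "z": -0.0031, "ry": 0.0006, "rz": -0.1221, "grip": -0.3}, {"x": 0.0307, "y": 0.0372, "z": -0.0031, "ry": 0.0006, "rz": -0.1221, "grip": -0.3}, {"x": 0.026, "y": 0.0407, "z": -0.003, "ry": 0.0006, "rz": -0.1221, "grip": -0.3}, {"x": 0.0208, "y": 0.0435, "z": -0.0031, "ry": 0.0006, "rz": -0.1221, "grip": -0.3}, {"x": 0.0154, "y": 0.0457, "z": -0.003, "ry": 0.0006, "rz": -0.1221, "grip": -0.3}, {"x": 0.0097, "y": 0.0473, "z": -0.003, "ry": 0.0006, "rz": -0.1221, "grip": -0.3}]
end [0.546 0.155 0.24 ] yaw -179.99
```

Emit:
play_rows --commands '[{"x": 0.039,"y": 0.029,"z": -0.003,"rx": 0,"ry": 0,"rz": -0.122,"grip": -0.5},{"x": 0.035,"y": 0.033,"z": -0.003,"rx": 0,"ry": 0,"rz": -0.122,"grip": -0.5},{"x": 0.031,"y": 0.037,"z": -0.003,"rx": 0,"ry": 0,"rz": -0.122,"grip": -0.5},{"x": 0.026,"y": 0.041,"z": -0.003,"rx": 0,"ry": 0,"rz": -0.122,"grip": -0.5},{"x": 0.021,"y": 0.0435,"z": -0.003,"rx": 0,"ry": 0,"rz": -0.122,"grip": -0.5},{"x": 0.015,"y": 0.0455,"z": -0.003,"rx": 0,"ry": 0,"rz": -0.122,"grip": -0.5},{"x": 0.01,"y": 0.0475,"z": -0.003,"rx": 0,"ry": 0,"rz": -0.122,"grip": -0.5},{"x": 0,"y": 0,"z": 0,"rx": 0,"ry": 0,"rz": 0,"grip": -0.5},{"x": 0,"y": 0,"z": 0,"rx": 0,"ry": 0,"rz": 0,"grip": -0.5}]'

```text
time_s: 7.72
position: [0.5451, 0.1553, 0.237]
tool_rot: [[-1.0, 0.001, -0.002], [0.001, 1.0, -0.001], [0.002, -0.001, -1.0]]
ft_force: [0.7, -0.5, -0.2]
grip_width: 0.0641
```

```bash
python3 snap.py w7; cat > pr.py <<'E'
import sys
from h import *
from scipy.optimize import least_squares
im=dict(np.load(f'pics/{sys.argv[1]}.npz'));P=cloud(im).reshape(-1,3)
c0=np.array([.546,.154])
Q=P[(np.hypot(*(P[:,:2]-c0).T)<.05)&(P[:,2]<0.16)]
for z0,z1,R in [(.008,.016,.042),(.066,.072,.02),(.073,.079,.017),(.085,.1,.012),(.1,.115,.012),(.115,.13,.012),(.13,.143,.012),(.143,.15,.012)]:
    s=Q[(Q[:,2]>z0)&(Q[:,2]<z1)]
    if len(s)<10: print(z0,len(s));continue
    f=least_squares(lambda p:np.hypot(s[:,0]-p[0],s[:,1]-p[1])-p[2],[*s[:,:2].mean(0),R],loss="soft_l1",f_scale=.001)
    print(z0,len(s),"mean",s.mean(0).round(4),"mid",((s.max(0)+s.min(0))/2).round(4),"ext",np.ptp(s,axis=0).round(4),"fit",f.x.round(4),"zmax",np.median(s[:,2]).round(4))
E
python3 pr.py w7
```

```text
7.725 [0.5451 0.1553 0.237 ] 179.91 [  4.   23.9  72.4  -0.   83.9 -86. ]
0.008 1686 mean [0.5402 0.1549 0.0098] mid [0.5483 0.1535 0.0119] ext [0.0772 0.0821 0.0078] fit [0.5533 0.1542 0.033 ] zmax 0.0096
0.066 221 mean [0.5415 0.1541 0.0693] mid [0.5467 0.1539 0.0689] ext [0.0318 0.0394 0.0056] fit [0.5505 0.1539 0.0185] zmax 0.0694
0.073 281 mean [0.5428 0.1541 0.0756] mid [0.546  0.1539 0.0754] ext [0.0251 0.0324 0.0048] fit [0.5509 0.1539 0.0149] zmax 0.0757
0.085 87 mean [0.5408 0.154  0.0923] mid [0.5424 0.1538 0.0925] ext [0.0094 0.0229 0.0143] fit [0.5504 0.1539 0.0119] zmax 0.0923
0.1 88 mean [0.5409 0.1541 0.1074] mid [0.543  0.154  0.1075] ext [0.0092 0.0231 0.0147] fit [0.5503 0.1538 0.0117] zmax 0.1078
0.115 97 mean [0.5405 0.1542 0.1227] mid [0.5429 0.1541 0.1225] ext [0.0098 0.0231 0.0149] fit [0.5504 0.1538 0.012 ] zmax 0.1221
0.13 133 mean [0.5413 0.1544 0.1372] mid [0.5464 0.1537 0.1365] ext [0.017  0.0234 0.013 ] fit [0.5502 0.1537 0.0118] zmax 0.137
0.143 612 mean [0.5494 0.1537 0.1455] mid [0.5499 0.1538 0.1455] ext [0.0227 0.0228 0.0049] fit [0.5495 0.1537 0.0081] zmax 0.1455
```

View pics/w7.png

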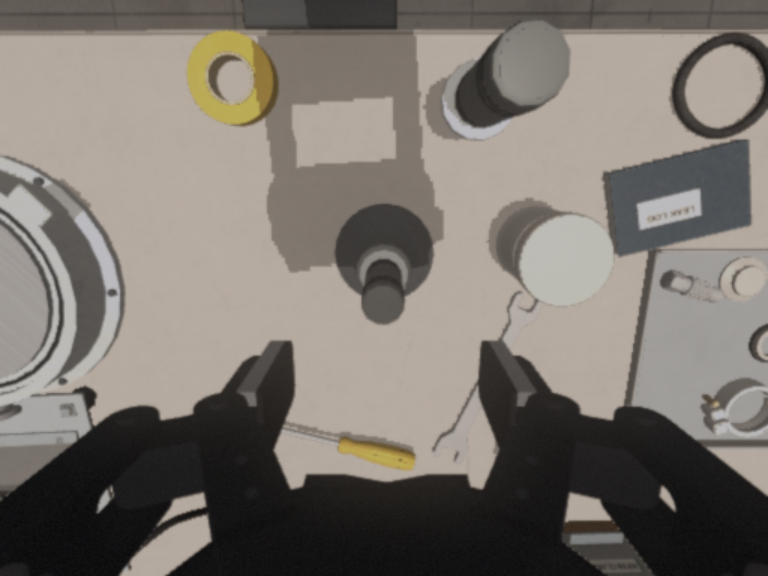

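Emit:
play_rows --commands '[{"x": -0.005,"y": -0.0015,"z": 0.04,"rx": 0,"ry": 0,"rz": 0,"grip": -0.5},{"x": 0,"y": 0,"z": 0.04,"rx": 0,"ry": 0,"rz": 0,"grip": -0.3},{"x": 0,"y": 0,"z": 0.035,"rx": 0,"ry": 0,"rz": 0,"grip": -0.1},{"x": 0,"y": 0,"z": 0.017,"rx": 0,"ry": 0,"rz": 0,"grip": 0},{"x": 0,"y": 0,"z": 0,"rx": 0,"ry": 0,"rz": 0,"grip": 0},{"x": 0,"y": 0,"z": 0,"rx": 0,"ry": 0,"rz": 0,"grip": 0}]' --squeeze 80

```text
time_s: 8.52
position: [0.5509, 0.1536, 0.107]
tool_rot: [[-1.0, 0.002, 0.001], [0.002, 1.0, 0.0], [-0.001, 0.0, -1.0]]
ft_force: [0.2, -0.2, 0.8]
grip_width: 0.0426
```

```bash
python3 snap.py w8; python3 pr.py w8
```

```text
8.525 [0.5509 0.1536 0.107 ] 179.89 [  3.7  31.6  82.5  -0.   65.8 -86.2]
0.008 3728 mean [0.5371 0.1542 0.0098] mid [0.5451 0.1539 0.012 ] ext [0.0729 0.0823 0.0079] fit [0.5531 0.1538 0.033 ] zmax 0.0097
0.066 678 mean [0.5397 0.1536 0.0693] mid [0.5462 0.1538 0.069 ] ext [0.0321 0.0388 0.0059] fit [0.5503 0.1537 0.0185] zmax 0.0694
0.073 843 mean [0.5421 0.1537 0.0756] mid [0.5463 0.1537 0.076 ] ext [0.0269 0.0327 0.006 ] fit [0.5507 0.1536 0.0148] zmax 0.0757
0.085 594 mean [0.5421 0.1538 0.0937] mid [0.5492 0.154  0.0925] ext [0.0234 0.0552 0.015 ] fit [0.5624 0.1536 0.0234] zmax 0.0942
0.1 1569 mean [0.5429 0.1536 0.108 ] mid [0.5494 0.1539 0.1075] ext [0.0236 0.0702 0.015 ] fit [0.7115 0.1532 0.1716] zmax 0.1082
0.115 2063 mean [0.543  0.154  0.1226] mid [0.5492 0.1539 0.1225] ext [0.0237 0.0703 0.015 ] fit [0.7127 0.1538 0.1729] zmax 0.1225
0.13 2955 mean [0.5415 0.1535 0.137 ] mid [0.5484 0.1541 0.1365] ext [0.0254 0.0987 0.013 ] fit [1.558  0.1479 1.0182] zmax 0.1375
0.143 5977 mean [0.5455 0.1535 0.1467] mid [0.549  0.154  0.1465] ext [0.0274 0.0988 0.007 ] fit [0.4061 0.1537 0.1417] zmax 0.1462
```

View pics/w8.png

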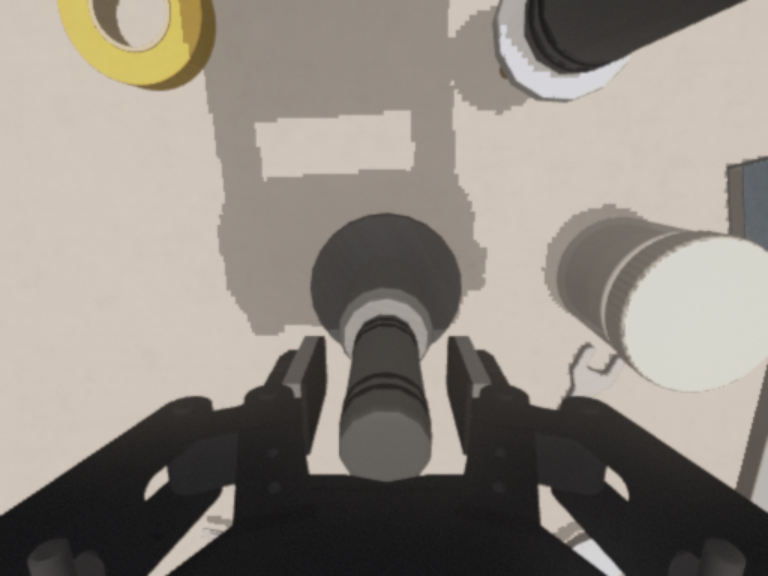

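Emit:
play_rows --commands '[{"x": 0,"y": 0,"z": 0,"rx": 0,"ry": 0,"rz": 0,"grip": 1},{"x": 0,"y": 0,"z": 0,"rx": 0,"ry": 0,"rz": 0,"grip": 1},{"x": 0,"y": 0,"z": 0,"rx": 0,"ry": 0,"rz": 0,"grip": 1},{"x": 0,"y": 0,"z": 0,"rx": 0,"ry": 0,"rz": 0,"grip": 1}]' --squeeze 80

```text
time_s: 9.07
position: [0.5507, 0.1541, 0.1072]
tool_rot: [[-1.0, 0.001, 0.002], [0.001, 1.0, -0.0], [-0.002, -0.0, -1.0]]
ft_force: [-1.0, -1.6, 6.0]
grip_width: 0.0228
```

Emit:
play_rows --commands '[{"x": 0,"y": 0,"z": -0.01,"rx": 0,"ry": 0,"rz": 0,"grip": 1},{"x": 0,"y": 0,"z": -0.02,"rx": 0,"ry": 0,"rz": 0,"grip": 1},{"x": 0,"y": 0,"z": -0.03,"rx": 0,"ry": 0,"rz": 0,"grip": 1},{"x": 0,"y": 0,"z": -0.03,"rx": 0,"ry": 0,"rz": 0,"grip": 1},{"x": 0,"y": 0,"z": -0.01,"rx": 0,"ry": 0,"rz": 0,"grip": 1}]'

```text
time_s: 9.7
position: [0.5507, 0.1544, 0.2082]
tool_rot: [[-1.0, 0.001, 0.003], [0.001, 1.0, 0.0], [-0.003, 0.0, -1.0]]
ft_force: [0.1, -0.2, -1.8]
grip_width: 0.0223
```

```bash
python3 snap.py w9; python3 - <<'E'
from h import *
s=env.observe();print(s['ft_force'],s['grip_width'],s["tool_rot"].round(4))
im=dict(np.load('pics/w9.npz'));P=cloud(im).reshape(-1,3)
t=s["position"]
Q=P[(np.hypot(P[:,0]-t[0],P[:,1]-t[1])<.03)]
for z in np.arange(0.08,0.26,0.006):
    k=Q[abs(Q[:,2]-z)<.003]
    if len(k)>5: print(z.round(3),len(k),k.mean(0).round(4),np.ptp(k,axis=0).round(4))
E
```

```text
9.7 [0.5507 0.1544 0.2082] 179.97 [  3.8  25.6  74.6   0.   79.7 -86.2]
[ 0.06665496 -0.02904989 -0.48210197] 0.022543570283730673 [[-1.e+00  6.e-04  3.e-03]
 [ 6.e-04  1.e+00  2.e-04]
 [-3.e-03  2.e-04 -1.e+00]]
0.17 37 [0.537  0.1542 0.1722] [0.0136 0.0323 0.0021]
0.176 693 [0.5397 0.1546 0.1764] [0.0167 0.0323 0.0057]
0.182 79 [0.54   0.1547 0.1817] [0.0083 0.0225 0.0057]
0.188 149 [0.5403 0.1543 0.1873] [0.0098 0.0232 0.0059]
0.194 216 [0.5405 0.1549 0.1938] [0.0092 0.0225 0.0059]
0.2 335 [0.5404 0.1548 0.2002] [0.009  0.0468 0.006 ]
0.206 480 [0.5407 0.1545 0.206 ] [0.0085 0.0493 0.006 ]
0.212 551 [0.5407 0.1551 0.212 ] [0.0087 0.0495 0.006 ]
0.218 632 [0.5406 0.1546 0.218 ] [0.0088 0.0495 0.006 ]
0.224 602 [0.5402 0.1546 0.2238] [0.0086 0.0495 0.006 ]
0.23 834 [0.5408 0.1545 0.2305] [0.0241 0.04   0.006 ]
0.236 973 [0.5409 0.1543 0.2366] [0.023  0.0578 0.006 ]
0.242 1502 [0.5403 0.1544 0.2421] [0.0226 0.058  0.006 ]
0.248 3295 [0.5457 0.1544 0.247 ] [0.0219 0.0599 0.006 ]
0.254 121 [0.5384 0.1569 0.2522] [0.011  0.0474 0.0059]
```

View pics/w9.png

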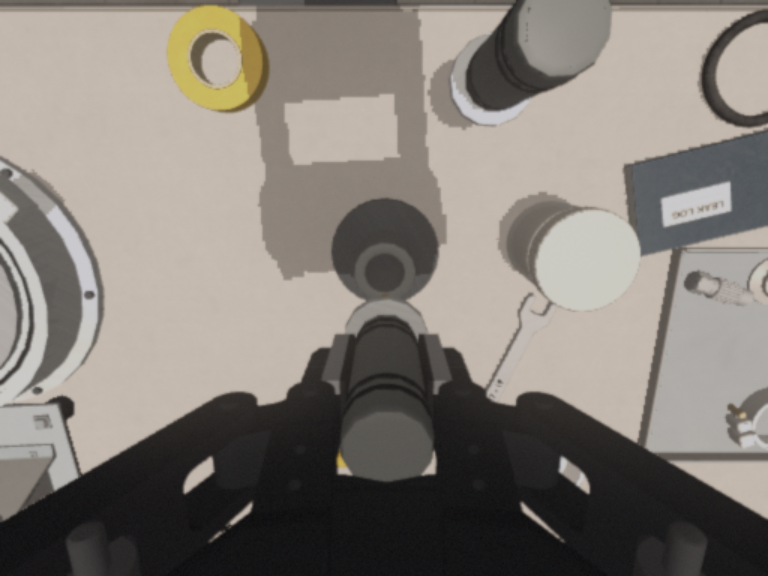

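Emit:
play_rows --commands '[{"x": 0.005,"y": -0.035,"z": 0,"rx": 0,"ry": 0,"rz": 0,"grip": 1},{"x": 0.005,"y": -0.05,"z": 0,"rx": 0,"ry": 0,"rz": 0,"grip": 1},{"x": 0.005,"y": -0.055,"z": 0.01,"rx": 0,"ry": 0,"rz": 0,"grip": 1},{"x": 0.005,"y": -0.055,"z": 0.02,"rx": 0,"ry": 0,"rz": 0,"grip": 1},{"x": 0.005,"y": -0.05,"z": 0.02,"rx": 0,"ry": 0,"rz": 0,"grip": 1},{"x": 0.0045,"y": -0.0285,"z": 0.008,"rx": 0,"ry": 0,"rz": 0,"grip": 1},{"x": 0,"y": 0,"z": 0,"rx": 0,"ry": 0,"rz": 0,"grip": 1},{"x": 0,"y": 0,"z": 0,"rx": 0,"ry": 0,"rz": 0,"grip": 1},{"x": 0,"y": 0,"z": 0,"rx": 0,"ry": 0,"rz": 0,"grip": 1}]'

```text
time_s: 10.88
position: [0.5207, -0.1182, 0.1484]
tool_rot: [[-1.0, -0.001, 0.0], [-0.001, 1.0, 0.0], [-0.0, 0.0, -1.0]]
ft_force: [0.5, -0.0, -1.4]
grip_width: 0.0222
```

```bash
python3 snap.py w10; python3 - <<'E'
from h import *
s=env.observe();print(s['ft_force'],s['grip_width'],s["tool_rot"].round(4))
im=dict(np.load('pics/w10.npz'));P=cloud(im).reshape(-1,3)
a=optics.get_image("side");np.savez("pics/side1.npz",**a)
p=proj(a,[0.521,-0.119,0.08])[0].astype(int);print(p)
c=a["color"][p[1]-50:p[1]+50,p[0]-60:p[0]+60]
cv2.imwrite("pics/side1.png",cv2.resize(c,None,fx=6,fy=6,interpolation=cv2.INTER_CUBIC))
E
```

```text
10.875 [ 0.5207 -0.1182  0.1484] -179.96 [ -25.5   25.5   85.7    0.    68.8 -115.5]
[-0.12074841  0.28744483 -1.11136   ] 0.022323299052722016 [[-1.e+00 -6.e-04  3.e-04]
 [-6.e-04  1.e+00 -0.e+00]
 [-3.e-04 -0.e+00 -1.e+00]]
[300 165]
```

View pics/w10.png

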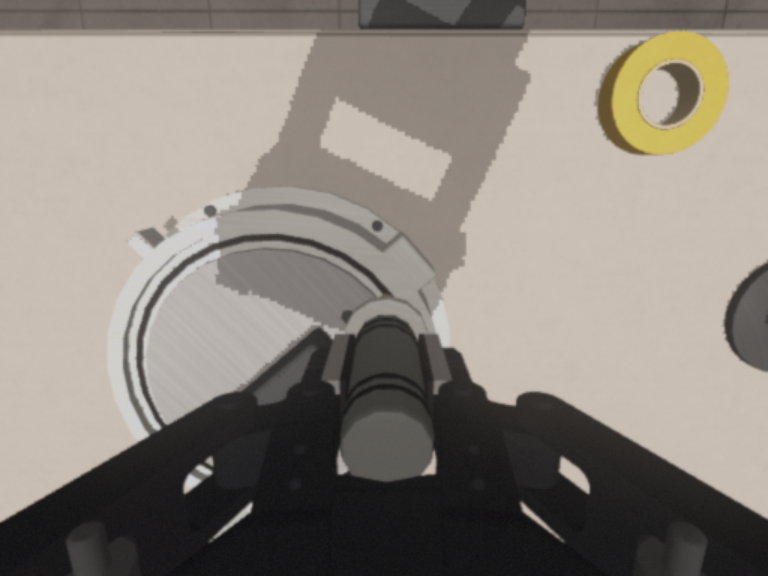

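View pics/side1.png

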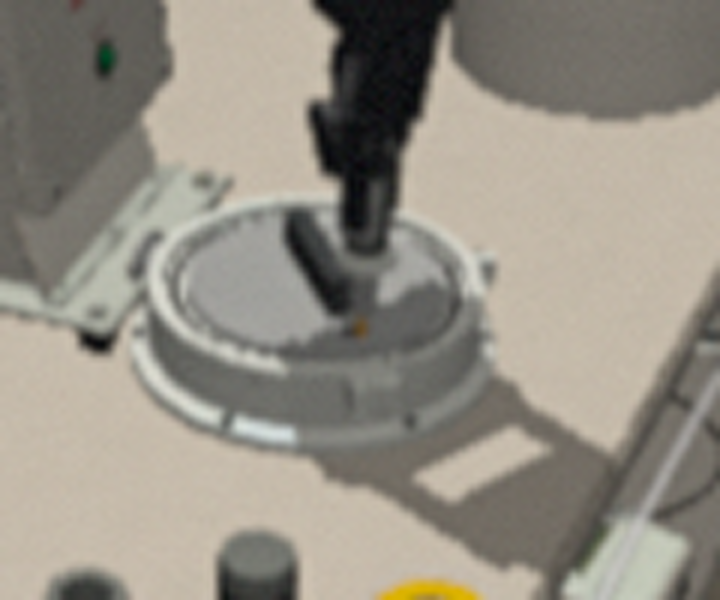

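```bash
python3 - <<'E'
from h import *
a=dict(np.load("pics/side1.npz"))
for t in [.0611,.065,.069]: print(t,proj(a,[0.5202,-0.1182,t]))
d=np.array([.0018,.0015,-.0008]);print(proj(a,np.array([0.5202,-0.1182,.0611])+d),proj(a,np.array([0.5202,-0.1182,.0661])+d))
hsv=cv2.cvtColor(a["color"],cv2.COLOR_BGR2HSV)
m=(hsv[...,1]>110)&(hsv[...,0]<25); m[:155]=0;m[185:]=0;m[:,:285]=0;m[:,315:]=0
v,u=np.nonzero(m);print(np.c_[u,v].tolist()); P=cloud(a); print(P[v,u].round(4))
im=dict(np.load("pics/w10.npz"));print(finder.boxes_of("wrist","seam_0"),finder.boxes_of("side","probe_point"))
E
```

```text
0.0611 [[300.51217281 170.55923963]]
0.065 [[300.57575125 169.56704794]]
0.069 [[300.64119118 168.54580638]]
[[299.82061353 170.85616068]] [[299.90061233 169.58418934]]
[[299, 169], [300, 169], [299, 170], [300, 170]]
[[ 0.526  -0.1186  0.0653]
 [ 0.5204 -0.1128  0.0704]
 [ 0.5265 -0.1206  0.0601]
 [ 0.5222 -0.1184  0.0626]]
[{'point': [0.5012, -0.1976, 0.0408], 'conf': 0.87}, {'point': [0.4137, 0.0379, 0.0159], 'conf': 0.69}] [{'point': [0.5463, -0.116, 0.0327], 'conf': 0.39}]
```

Emit:
play_rows --commands '[{"x": -0.0007,"y": -0.0008,"z": 0.006,"rx": 0,"ry": 0,"rz": 0,"grip": 1},{"x": 0,"y": 0,"z": 0.006,"rx": 0,"ry": 0,"rz": 0,"grip": 1},{"x": 0,"y": 0,"z": 0.004,"rx": 0,"ry": 0,"rz": 0,"grip": 1},{"x": 0,"y": 0,"z": 0.002,"rx": 0,"ry": 0,"rz": 0,"grip": 1},{"x": 0,"y": 0,"z": 0,"rx": 0,"ry": 0,"rz": 0,"grip": 1}]'

```text
time_s: 11.7
position: [0.5213, -0.12, 0.1302]
tool_rot: [[-1.0, 0.001, -0.0], [0.001, 1.0, 0.0], [0.0, 0.0, -1.0]]
ft_force: [0.6, 0.8, -1.0]
grip_width: 0.0225
```

```bash
python3 snap.py w11; python3 - <<'E'
from h import *
for i in range(3):
    s=env.observe();print(s['position'].round(4),s['ft_force'].round(2),s['wrist_torque'].round(3)); im=optics.get_image("side")
p=(300,170)
c=im["color"][p[1]-50:p[1]+50,p[0]-60:p[0]+60]
cv2.imwrite("pics/side2.png",cv2.resize(c,None,fx=6,fy=6,interpolation=cv2.INTER_CUBIC))
E
```

```text
11.7 [ 0.5213 -0.12    0.1302] 179.95 [ -25.7   26.8   86.9    0.    66.2 -115.6]
[ 0.5213 -0.12    0.1304] [ 0.09  1.31 -1.83] [ 0.023  0.037 -0.012]
[ 0.5214 -0.1201  0.1305] [-0.88 -0.66 -0.2 ] [-0.019 -0.031 -0.01 ]
[ 0.5214 -0.1201  0.1305] [-0.23  0.26 -0.86] [-0.028 -0.011  0.048]
```

View pics/side2.png

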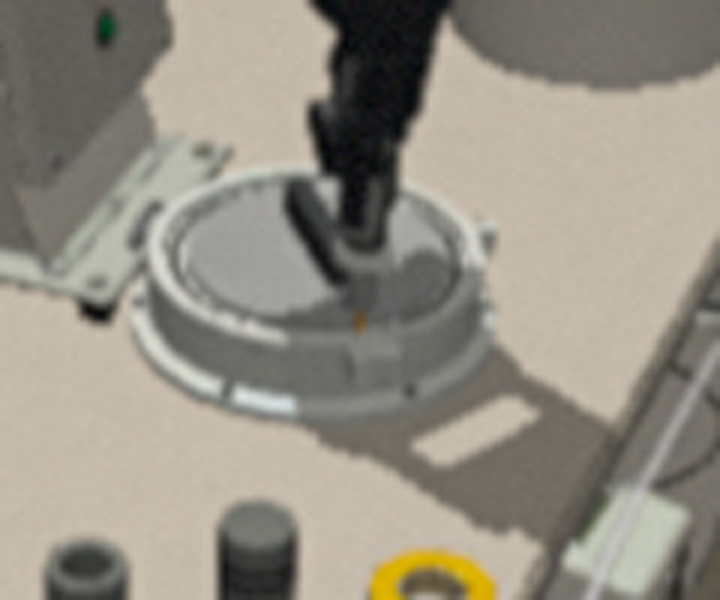

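Emit:
play_rows --commands '[{"x": 0,"y": 0,"z": 0.0025,"rx": 0,"ry": 0,"rz": 0,"grip": 1},{"x": 0,"y": 0,"z": 0.002,"rx": 0,"ry": 0,"rz": 0,"grip": 1},{"x": 0,"y": 0,"z": 0,"rx": 0,"ry": 0,"rz": 0,"grip": 1}]'

```text
time_s: 12.28
position: [0.5214, -0.1201, 0.1259]
tool_rot: [[-1.0, 0.001, 0.0], [0.001, 1.0, -0.0], [-0.0, -0.0, -1.0]]
ft_force: [-0.1, -0.1, 1.4]
grip_width: 0.0222
```

```bash
cat > tr.py <<'E'
import sys,json
from h import *
a1=float(sys.argv[1]); n=int(sys.argv[2]); zt=float(sys.argv[3])
f=[];
s=env.observe();p=s["position"];f=s["ft_force"]
C=np.array([.5735,-.1825]); off=np.array([-.0005,0])
tip=p[:2]+off-C; print("t",s["time_s"],"pos",p.round(4),"r",np.hypot(*tip).round(4),"ang",np.degrees(np.arctan2(tip[1],tip[0])).round(2)%360,"tipz",(p[2]-.0873).round(4),"f",f.round(2),"tq",s["wrist_torque"].round(3),"tilt",s["tool_rot"][:2,2].round(4))
a0=np.degrees(np.arctan2(tip[1],tip[0]))%360
cur=p.copy();Rm=s["tool_rot"];out=[]
for i in range(1,n+1):
    a=np.radians(a0+(a1-a0)*i/n)
    t=np.r_[C-off+.0825*np.array([np.cos(a),np.sin(a)]),p[2]+(zt-p[2])*min(1,i/4)]
    d=(Rm.T@(t-cur)).round(4); cur=cur+Rm@d
    out.append({"x":float(d[0]),"y":float(d[1]),"z":float(d[2]),"rx":0,"ry":0,"rz":0,"grip":1})
print(json.dumps(out)); print(cur.round(4))
E
python3 tr.py 155.9 12 .1260
```

```text
t 12.275 pos [ 0.5214 -0.1201  0.1259] r 0.0816 ang 130.11 tipz 0.0386 f [-0.1  -0.14  1.38] tq [-0.024 -0.065  0.007] tilt [ 0.0004 -0.0002]
[{"x": 0.0029, "y": -0.0013, "z": -0.0, "rx": 0, "ry": 0, "rz": 0, "grip": 1}, {"x": 0.0023, "y": -0.0022, "z": -0.0001, "rx": 0, "ry": 0, "rz": 0, "grip": 1}, {"x": 0.0021, "y": -0.0022, "z": 0.0, "rx": 0, "ry": 0, "rz": 0, "grip": 1}, {"x": 0.0021, "y": -0.0023, "z": -0.0, "rx": 0, "ry": 0, "rz": 0, "grip": 1}, {"x": 0.002, "y": -0.0023, "z": -0.0, "rx": 0, "ry": 0, "rz": 0, "grip": 1}, {"x": 0.0019, "y": -0.0025, "z": -0.0, "rx": 0, "ry": 0, "rz": 0, "grip": 1}, {"x": 0.0018, "y": -0.0025, "z": -0.0, "rx": 0, "ry": 0, "rz": 0, "grip": 1}, {"x": 0.0018, "y": -0.0025, "z": -0.0, "rx": 0, "ry": 0, "rz": 0, "grip": 1}, {"x": 0.0016, "y": -0.0027, "z": -0.0, "rx": 0, "ry": 0, "rz": 0, "grip": 1}, {"x": 0.0015, "y": -0.0027, "z": -0.0, "rx": 0, "ry": 0, "rz": 0, "grip": 1}, {"x": 0.0014, "y": -0.0027, "z": -0.0, "rx": 0, "ry": 0, "rz": 0, "grip": 1}, {"x": 0.0013, "y": -0.0028, "z": -0.0, "rx": 0, "ry": 0, "rz": 0, "grip": 1}]
[ 0.4987 -0.1488  0.126 ]
```

Emit:
play_rows --commands '[{"x": 0.0027,"y": -0.0015,"z": 0,"rx": 0,"ry": 0,"rz": 0,"grip": 1},{"x": 0.0023,"y": -0.0022,"z": 0,"rx": 0,"ry": 0,"rz": 0,"grip": 1},{"x": 0.0021,"y": -0.0022,"z": 0,"rx": 0,"ry": 0,"rz": 0,"grip": 1},{"x": 0.0021,"y": -0.0023,"z": 0,"rx": 0,"ry": 0,"rz": 0,"grip": 1},{"x": 0.002,"y": -0.0023,"z": 0,"rx": 0,"ry": 0,"rz": 0,"grip": 1},{"x": 0.0019,"y": -0.0025,"z": 0,"rx": 0,"ry": 0,"rz": 0,"grip": 1},{"x": 0.0018,"y": -0.0025,"z": 0,"rx": 0,"ry": 0,"rz": 0,"grip": 1},{"x": 0.0018,"y": -0.0025,"z": 0,"rx": 0,"ry": 0,"rz": 0,"grip": 1},{"x": 0.0016,"y": -0.0027,"z": 0,"rx": 0,"ry": 0,"rz": 0,"grip": 1},{"x": 0.0015,"y": -0.0027,"z": 0,"rx": 0,"ry": 0,"rz": 0,"grip": 1},{"x": 0.0014,"y": -0.0027,"z": 0,"rx": 0,"ry": 0,"rz": 0,"grip": 1},{"x": 0.0013,"y": -0.0028,"z": 0,"rx": 0,"ry": 0,"rz": 0,"grip": 1}]'

```text
time_s: 13.78
position: [0.4986, -0.1491, 0.1258]
tool_rot: [[-1.0, 0.001, -0.0], [0.001, 1.0, 0.0], [0.0, 0.0, -1.0]]
ft_force: [1.5, 2.0, 1.1]
grip_width: 0.0227
```

```bash
python3 tr.py 181.5 12 .1260
```

```text
t 13.775 pos [ 0.4986 -0.1491  0.1258] r 0.0824 ang 156.07 tipz 0.0385 f [1.5  2.01 1.12] tq [ 0.463 -0.225 -0.041] tilt [-0.0001  0.0001]
[{"x": 0.0012, "y": -0.0028, "z": -0.0, "rx": 0, "ry": 0, "rz": 0, "grip": 1}, {"x": 0.0011, "y": -0.0028, "z": -0.0001, "rx": 0, "ry": 0, "rz": 0, "grip": 1}, {"x": 0.001, "y": -0.0029, "z": -0.0, "rx": 0, "ry": 0, "rz": 0, "grip": 1}, {"x": 0.0008, "y": -0.003, "z": -0.0001, "rx": 0, "ry": 0, "rz": 0, "grip": 1}, {"x": 0.0008, "y": -0.0029, "z": 0.0, "rx": 0, "ry": 0, "rz": 0, "grip": 1}, {"x": 0.0007, "y": -0.003, "z": 0.0, "rx": 0, "ry": 0, "rz": 0, "grip": 1}, {"x": 0.0005, "y": -0.003, "z": 0.0, "rx": 0, "ry": 0, "rz": 0, "grip": 1}, {"x": 0.0004, "y": -0.003, "z": 0.0, "rx": 0, "ry": 0, "rz": 0, "grip": 1}, {"x": 0.0003, "y": -0.0031, "z": 0.0, "rx": 0, "ry": 0, "rz": 0, "grip": 1}, {"x": 0.0002, "y": -0.003, "z": 0.0, "rx": 0, "ry": 0, "rz": 0, "grip": 1}, {"x": 0.0001, "y": -0.0031, "z": 0.0, "rx": 0, "ry": 0, "rz": 0, "grip": 1}, {"x": -0.0, "y": -0.003, "z": 0.0, "rx": 0, "ry": 0, "rz": 0, "grip": 1}]
[ 0.4915 -0.1846  0.126 ]
```

Emit:
play_rows --commands '[{"x": 0.0012,"y": -0.0028,"z": 0,"rx": 0,"ry": 0,"rz": 0,"grip": 1},{"x": 0.0011,"y": -0.0028,"z": 0,"rx": 0,"ry": 0,"rz": 0,"grip": 1},{"x": 0.001,"y": -0.0029,"z": 0,"rx": 0,"ry": 0,"rz": 0,"grip": 1},{"x": 0.0009,"y": -0.003,"z": 0,"rx": 0,"ry": 0,"rz": 0,"grip": 1},{"x": 0.0008,"y": -0.0029,"z": 0,"rx": 0,"ry": 0,"rz": 0,"grip": 1},{"x": 0.0007,"y": -0.003,"z": 0,"rx": 0,"ry": 0,"rz": 0,"grip": 1},{"x": 0.0005,"y": -0.003,"z": 0,"rx": 0,"ry": 0,"rz": 0,"grip": 1},{"x": 0.0004,"y": -0.003,"z": 0,"rx": 0,"ry": 0,"rz": 0,"grip": 1},{"x": 0.0003,"y": -0.0031,"z": 0,"rx": 0,"ry": 0,"rz": 0,"grip": 1},{"x": 0.0002,"y": -0.003,"z": 0,"rx": 0,"ry": 0,"rz": 0,"grip": 1},{"x": 0.0001,"y": -0.0031,"z": 0,"rx": 0,"ry": 0,"rz": 0,"grip": 1},{"x": 0,"y": -0.003,"z": 0,"rx": 0,"ry": 0,"rz": 0,"grip": 1}]'

```text
time_s: 15.28
position: [0.4915, -0.1847, 0.1258]
tool_rot: [[-1.0, 0.001, -0.0], [0.001, 1.0, 0.0], [0.0, 0.0, -1.0]]
ft_force: [0.4, 1.9, 1.7]
grip_width: 0.0227
```

```bash
python3 tr.py 207 12 .1260
```

```text
t 15.275 pos [ 0.4915 -0.1847  0.1258] r 0.0825 ang 181.52 tipz 0.0385 f [0.38 1.92 1.74] tq [0.393 0.006 0.002] tilt [-0.  0.]
[{"x": -0.0001, "y": -0.0031, "z": -0.0, "rx": 0, "ry": 0, "rz": 0, "grip": 1}, {"x": -0.0003, "y": -0.003, "z": -0.0001, "rx": 0, "ry": 0, "rz": 0, "grip": 1}, {"x": -0.0004, "y": -0.003, "z": -0.0, "rx": 0, "ry": 0, "rz": 0, "grip": 1}, {"x": -0.0004, "y": -0.0031, "z": -0.0001, "rx": 0, "ry": 0, "rz": 0, "grip": 1}, {"x": -0.0006, "y": -0.003, "z": 0.0, "rx": 0, "ry": 0, "rz": 0, "grip": 1}, {"x": -0.0007, "y": -0.0029, "z": 0.0, "rx": 0, "ry": 0, "rz": 0, "grip": 1}, {"x": -0.0008, "y": -0.003, "z": 0.0, "rx": 0, "ry": 0, "rz": 0, "grip": 1}, {"x": -0.001, "y": -0.0029, "z": 0.0, "rx": 0, "ry": 0, "rz": 0, "grip": 1}, {"x": -0.001, "y": -0.0029, "z": 0.0, "rx": 0, "ry": 0, "rz": 0, "grip": 1}, {"x": -0.0011, "y": -0.0028, "z": 0.0, "rx": 0, "ry": 0, "rz": 0, "grip": 1}, {"x": -0.0013, "y": -0.0028, "z": 0.0, "rx": 0, "ry": 0, "rz": 0, "grip": 1}, {"x": -0.0013, "y": -0.0028, "z": 0.0, "rx": 0, "ry": 0, "rz": 0, "grip": 1}]
[ 0.5005 -0.22    0.126 ]
```

Emit:
play_rows --commands '[{"x": -0.0001,"y": -0.0031,"z": 0,"rx": 0,"ry": 0,"rz": 0,"grip": 1},{"x": -0.0003,"y": -0.003,"z": 0,"rx": 0,"ry": 0,"rz": 0,"grip": 1},{"x": -0.0004,"y": -0.003,"z": 0,"rx": 0,"ry": 0,"rz": 0,"grip": 1},{"x": -0.0004,"y": -0.0031,"z": 0,"rx": 0,"ry": 0,"rz": 0,"grip": 1},{"x": -0.0006,"y": -0.003,"z": 0,"rx": 0,"ry": 0,"rz": 0,"grip": 1},{"x": -0.0007,"y": -0.0029,"z": 0,"rx": 0,"ry": 0,"rz": 0,"grip": 1},{"x": -0.0008,"y": -0.003,"z": 0,"rx": 0,"ry": 0,"rz": 0,"grip": 1},{"x": -0.001,"y": -0.0029,"z": 0,"rx": 0,"ry": 0,"rz": 0,"grip": 1},{"x": -0.001,"y": -0.0029,"z": 0,"rx": 0,"ry": 0,"rz": 0,"grip": 1},{"x": -0.0011,"y": -0.0028,"z": 0,"rx": 0,"ry": 0,"rz": 0,"grip": 1},{"x": -0.0013,"y": -0.0028,"z": 0,"rx": 0,"ry": 0,"rz": 0,"grip": 1},{"x": -0.0013,"y": -0.0028,"z": 0,"rx": 0,"ry": 0,"rz": 0,"grip": 1}]'

```text
time_s: 16.77
position: [0.5006, -0.22, 0.1258]
tool_rot: [[-1.0, 0.001, -0.0], [0.001, 1.0, 0.0], [0.0, 0.0, -1.0]]
ft_force: [-1.6, 2.1, 1.2]
grip_width: 0.0221
```

```bash
python3 tr.py 224.3 8 .1260
```

```text
t 16.775 pos [ 0.5006 -0.22    0.1258] r 0.0825 ang 207.05 tipz 0.0385 f [-1.58  2.08  1.22] tq [0.451 0.221 0.027] tilt [-0.0002  0.0001]
[{"x": -0.0014, "y": -0.0028, "z": -0.0001, "rx": 0, "ry": 0, "rz": 0, "grip": 1}, {"x": -0.0016, "y": -0.0026, "z": -0.0, "rx": 0, "ry": 0, "rz": 0, "grip": 1}, {"x": -0.0017, "y": -0.0027, "z": -0.0001, "rx": 0, "ry": 0, "rz": 0, "grip": 1}, {"x": -0.0017, "y": -0.0025, "z": -0.0, "rx": 0, "ry": 0, "rz": 0, "grip": 1}, {"x": -0.0019, "y": -0.0025, "z": -0.0, "rx": 0, "ry": 0, "rz": 0, "grip": 1}, {"x": -0.0019, "y": -0.0024, "z": -0.0, "rx": 0, "ry": 0, "rz": 0, "grip": 1}, {"x": -0.0021, "y": -0.0024, "z": -0.0, "rx": 0, "ry": 0, "rz": 0, "grip": 1}, {"x": -0.0021, "y": -0.0022, "z": -0.0, "rx": 0, "ry": 0, "rz": 0, "grip": 1}]
[ 0.5149 -0.2401  0.126 ]
```

Emit:
play_rows --commands '[{"x": -0.0014,"y": -0.0028,"z": 0,"rx": 0,"ry": 0,"rz": 0,"grip": 1},{"x": -0.0016,"y": -0.0026,"z": 0,"rx": 0,"ry": 0,"rz": 0,"grip": 1},{"x": -0.0017,"y": -0.0027,"z": 0,"rx": 0,"ry": 0,"rz": 0,"grip": 1},{"x": -0.0017,"y": -0.0025,"z": 0,"rx": 0,"ry": 0,"rz": 0,"grip": 1},{"x": -0.0019,"y": -0.0025,"z": 0,"rx": 0,"ry": 0,"rz": 0,"grip": 1},{"x": -0.0019,"y": -0.0024,"z": 0,"rx": 0,"ry": 0,"rz": 0,"grip": 1},{"x": -0.0021,"y": -0.0024,"z": 0,"rx": 0,"ry": 0,"rz": 0,"grip": 1},{"x": 0,"y": 0,"z": 0,"rx": 0,"ry": 0,"rz": 0,"grip": 1}]'

```text
time_s: 17.77
position: [0.5133, -0.2384, 0.126]
tool_rot: [[-1.0, 0.001, 0.001], [0.001, 1.0, -0.001], [-0.001, -0.001, -1.0]]
ft_force: [0.2, -1.8, 0.9]
grip_width: 0.0221
```

```bash
python3 tr.py 224.3 1 .1260; python3 - <<'E'
from h import *
a=optics.get_image("side");p=(325,160)
cv2.imwrite("pics/side3.png",cv2.resize(a["color"][p[1]-50:p[1]+50,p[0]-65:p[0]+55],None,fx=6,fy=6,interpolation=cv2.INTER_CUBIC))
E
```

```text
t 17.775 pos [ 0.5133 -0.2384  0.126 ] r 0.0825 ang 222.62 tipz 0.0387 f [ 0.17 -1.82  0.92] tq [-0.242 -0.015  0.001] tilt [ 0.0011 -0.0014]
[{"x": -0.0017, "y": -0.0017, "z": 0.0, "rx": 0, "ry": 0, "rz": 0, "grip": 1}]
[ 0.515  -0.2401  0.126 ]
```

View pics/side3.png

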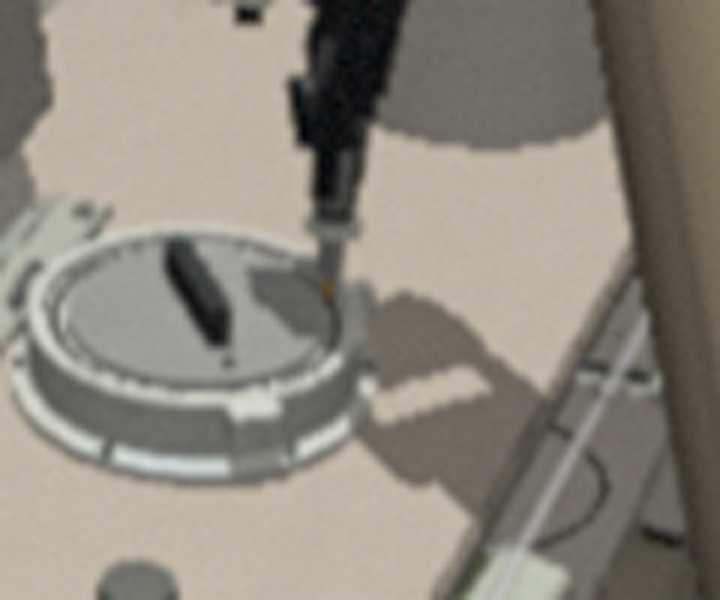

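Emit:
play_rows --commands '[{"x": 0,"y": 0,"z": -0.01,"rx": 0,"ry": 0,"rz": 0,"grip": 1},{"x": 0,"y": 0,"z": -0.03,"rx": 0,"ry": 0,"rz": 0,"grip": 1},{"x": -0.004,"y": 0.03,"z": -0.03,"rx": 0,"ry": 0,"rz": 0,"grip": 1},{"x": -0.004,"y": 0.05,"z": -0.012,"rx": 0,"ry": 0,"rz": 0,"grip": 1},{"x": -0.005,"y": 0.055,"z": 0,"rx": 0,"ry": 0,"rz": 0,"grip": 1},{"x": -0.005,"y": 0.06,"z": 0,"rx": 0,"ry": 0,"rz": 0,"grip": 1},{"x": -0.005,"y": 0.06,"z": 0,"rx": 0,"ry": 0,"rz": 0,"grip": 1},{"x": -0.005,"y": 0.055,"z": 0,"rx": 0,"ry": 0,"rz": 0,"grip": 1},{"x": -0.005,"y": 0.05,"z": 0,"rx": 0,"ry": 0,"rz": 0,"grip": 1},{"x": -0.004,"y": 0.032,"z": 0,"rx": 0,"ry": 0,"rz": 0,"grip": 1},{"x": 0,"y": 0,"z": 0,"rx": 0,"ry": 0,"rz": 0,"grip": 1},{"x": 0,"y": 0,"z": 0,"rx": 0,"ry": 0,"rz": 0,"grip": 1}]'

```text
time_s: 19.32
position: [0.55, 0.1538, 0.208]
tool_rot: [[-1.0, 0.001, -0.0], [0.001, 1.0, -0.0], [0.0, -0.0, -1.0]]
ft_force: [0.8, -0.6, -0.2]
grip_width: 0.0223
```

Emit:
play_rows --commands '[{"x": 0,"y": 0,"z": 0,"rx": 0,"ry": 0,"rz": 0,"grip": 1}]'

```text
time_s: 19.45
position: [0.5501, 0.1533, 0.208]
tool_rot: [[-1.0, 0.002, -0.0], [0.002, 1.0, -0.0], [0.0, -0.0, -1.0]]
ft_force: [0.6, -0.4, -1.2]
grip_width: 0.0223
```

```bash
python3 snap.py w12; python3 - <<'E'
from h import *
s=env.observe();print(s['position'].round(4),s['ft_force'],s['grip_width'],s["tool_rot"].round(4))
im=dict(np.load('pics/w12.npz'));P=cloud(im).reshape(-1,3)
t=s["position"]
Q=P[(np.hypot(P[:,0]-t[0],P[:,1]-t[1])<.03)]
for z in np.arange(0.17,0.24,0.006):
    k=Q[abs(Q[:,2]-z)<.003]
    if len(k)>5: print(z.round(3),len(k),k.mean(0).round(4),np.ptp(k,axis=0).round(4))
E
```

```text
19.45 [0.5501 0.1533 0.208 ] 179.88 [  3.7  25.6  74.6  -0.   79.9 -86.2]
[0.5502 0.1533 0.208 ] [ 0.05185772 -0.15852376 -1.14254251] 0.022604508369495117 [[-1.0e+00  2.2e-03  1.0e-04]
 [ 2.2e-03  1.0e+00 -0.0e+00]
 [-1.0e-04 -0.0e+00 -1.0e+00]]
0.17 35 [0.5358 0.1539 0.1721] [0.0137 0.0317 0.0028]
0.176 699 [0.5391 0.1533 0.1763] [0.0174 0.0325 0.0059]
0.182 77 [0.5393 0.1534 0.1817] [0.0095 0.0216 0.0056]
0.188 148 [0.5398 0.1535 0.1871] [0.0096 0.0232 0.0059]
0.194 218 [0.5399 0.1534 0.1936] [0.0092 0.0224 0.0059]
0.2 343 [0.5398 0.1537 0.2002] [0.0091 0.0472 0.006 ]
0.206 489 [0.5402 0.1537 0.206 ] [0.0088 0.0494 0.006 ]
0.212 544 [0.5402 0.1534 0.212 ] [0.0088 0.0494 0.006 ]
0.218 644 [0.5401 0.1536 0.218 ] [0.0086 0.0495 0.006 ]
0.224 603 [0.5397 0.1536 0.2238] [0.0092 0.0497 0.006 ]
0.23 823 [0.5403 0.1534 0.2305] [0.0241 0.0419 0.006 ]
0.236 986 [0.5404 0.1531 0.2366] [0.0216 0.0576 0.0059]
```

View pics/w12.png

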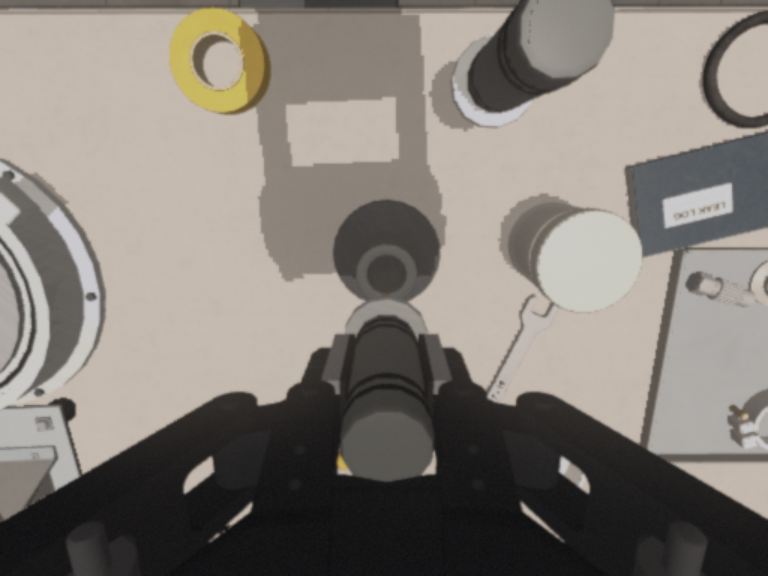

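Emit:
play_rows --commands '[{"x": -0.0005,"y": 0.0006,"z": 0.02,"rx": 0,"ry": 0,"rz": 0,"grip": 1},{"x": 0,"y": 0,"z": 0.02,"rx": 0,"ry": 0,"rz": 0,"grip": 1},{"x": 0,"y": 0,"z": 0.02,"rx": 0,"ry": 0,"rz": 0,"grip": 1},{"x": 0,"y": 0,"z": 0.02,"rx": 0,"ry": 0,"rz": 0,"grip": 1},{"x": 0,"y": 0,"z": 0.014,"rx": 0,"ry": 0,"rz": 0,"grip": 1},{"x": 0,"y": 0,"z": 0.005,"rx": 0,"ry": 0,"rz": 0,"grip": 1},{"x": 0,"y": 0,"z": 0.001,"rx": 0,"ry": 0,"rz": 0,"grip": 1},{"x": 0,"y": 0,"z": 0,"rx": 0,"ry": 0,"rz": 0,"grip": 1}]'

```text
time_s: 20.5
position: [0.5509, 0.1549, 0.1084]
tool_rot: [[-1.0, 0.001, 0.001], [0.001, 1.0, 0.0], [-0.001, 0.0, -1.0]]
ft_force: [1.2, 0.2, -0.7]
grip_width: 0.0223
```

```bash
python3 snap.py w13; python3 pr.py w13|sed -n 2,4p
```

```text
20.5 [0.5509 0.1549 0.1084] 179.96 [  3.9  31.5  82.4   0.   66.1 -86.1]
0.066 601 mean [0.5376 0.1515 0.0693] mid [0.5408 0.1537 0.069 ] ext [0.0211 0.0389 0.0059] fit [0.5502 0.1542 0.0183] zmax 0.0694
0.073 708 mean [0.5398 0.155  0.0766] mid [0.5418 0.1548 0.076 ] ext [0.0172 0.0325 0.006 ] fit [0.5497 0.1549 0.0141] zmax 0.0768
0.085 486 mean [0.5407 0.1552 0.0932] mid [0.5426 0.1555 0.0925] ext [0.0094 0.035  0.0148] fit [0.5511 0.155  0.0126] zmax 0.0934
```

View pics/w13.png

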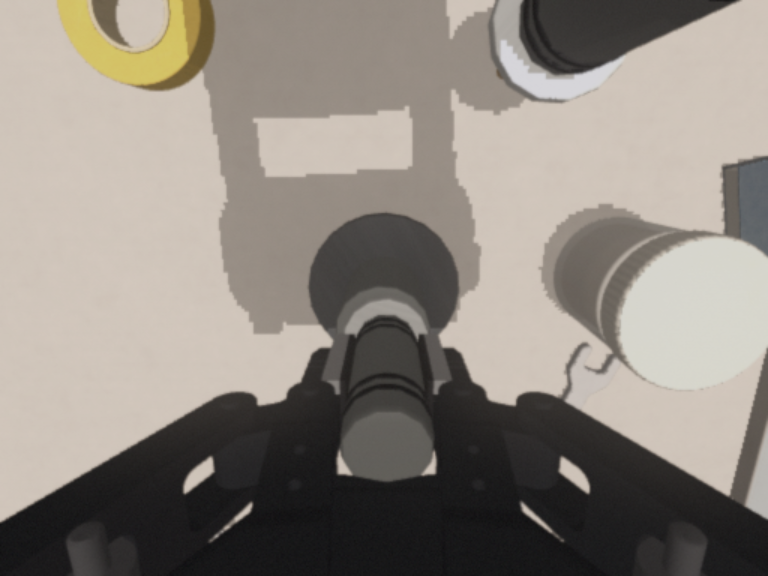

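Emit:
play_rows --commands '[{"x": 0.0005,"y": -0.001,"z": 0.0008,"rx": 0,"ry": 0,"rz": 0,"grip": 1},{"x": 0,"y": 0,"z": 0,"rx": 0,"ry": 0,"rz": 0,"grip": 1},{"x": 0,"y": 0,"z": 0,"rx": 0,"ry": 0,"rz": 0,"grip": 0},{"x": 0,"y": 0,"z": 0,"rx": 0,"ry": 0,"rz": 0,"grip": -0.2},{"x": 0,"y": 0,"z": 0,"rx": 0,"ry": 0,"rz": 0,"grip": -0.3}]'

```text
time_s: 21.18
position: [0.5501, 0.1539, 0.1071]
tool_rot: [[-1.0, 0.001, 0.0], [0.001, 1.0, 0.0], [-0.0, 0.0, -1.0]]
ft_force: [0.5, 0.0, 0.7]
grip_width: 0.0555
```

Emit:
play_rows --commands '[{"x": 0,"y": 0,"z": -0.02,"rx": 0,"ry": 0,"rz": 0,"grip": -0.3},{"x": 0,"y": 0,"z": -0.05,"rx": 0,"ry": 0,"rz": 0,"grip": -0.3},{"x": 0,"y": 0,"z": -0.06,"rx": 0,"ry": 0,"rz": 0,"grip": -0.3},{"x": 0,"y": 0,"z": 0,"rx": 0,"ry": 0,"rz": 0,"grip": -0.3},{"x": 0,"y": 0,"z": 0,"rx": 0,"ry": 0,"rz": 0,"grip": -0.3}]'

```text
time_s: 21.8
position: [0.5498, 0.1538, 0.2364]
tool_rot: [[-1.0, 0.001, -0.001], [0.001, 1.0, -0.0], [0.001, -0.0, -1.0]]
ft_force: [-0.2, 0.5, -0.2]
grip_width: 0.0556
```

```bash
python3 snap.py w14; python3 pr.py w14; python3 - <<'E'
from h import *
for n in ["side","top"]:
    a=optics.get_image(n);cv2.imwrite(f"pics/{n}9.png",a["color"]);np.savez(f"pics/{n}9.npz",**a)
a=dict(np.load("pics/side9.npz"));b=dict(np.load("pics/side0.npz"));d=np.abs(a["color"].astype(int)-b["color"]).sum(-1)
cv2.imwrite("pics/diff.png",(np.hstack([a["color"][130:330,130:360],b["color"][130:330,130:360]])))
cv2.imwrite("pics/d2.png",cv2.resize(cv2.imread("pics/diff.png"),None,fx=1.7,fy=1.7))
E
python3 - <<'E'
import sys;sys.argv=["x","top9"];sys.path.insert(0,".")
import os;os.chdir(".")
exec(open("an.py").read())
an("side9")
E
```

```text
21.8 [0.5498 0.1538 0.2364] 179.95 [  3.8  24.3  71.8   0.   83.9 -86.2]
0.008 1716 mean [0.5402 0.1546 0.0098] mid [0.5473 0.1546 0.0119] ext [0.075  0.0819 0.0078] fit [0.5532 0.1542 0.0329] zmax 0.0097
0.066 217 mean [0.5418 0.1532 0.0694] mid [0.5467 0.154  0.0692] ext [0.0319 0.0382 0.0056] fit [0.5502 0.1541 0.0184] zmax 0.0695
0.073 270 mean [0.5423 0.1545 0.0757] mid [0.5455 0.1545 0.076 ] ext [0.0252 0.0321 0.0051] fit [0.5505 0.1543 0.0149] zmax 0.0758
0.085 86 mean [0.5404 0.1542 0.0923] mid [0.5423 0.154  0.0924] ext [0.0099 0.0234 0.0146] fit [0.5499 0.1541 0.012 ] zmax 0.0921
0.1 85 mean [0.5403 0.1542 0.1077] mid [0.5426 0.1542 0.1076] ext [0.0093 0.0231 0.0146] fit [0.5499 0.1541 0.0118] zmax 0.1074
0.115 86 mean [0.5399 0.1543 0.1229] mid [0.542  0.1542 0.1226] ext [0.0091 0.0225 0.0148] fit [0.5499 0.154  0.012 ] zmax 0.122
0.13 122 mean [0.5406 0.1541 0.1372] mid [0.5488 0.1539 0.1366] ext [0.0232 0.0233 0.0129] fit [0.5498 0.154  0.0119] zmax 0.1367
0.143 628 mean [0.549  0.154  0.1455] mid [0.5495 0.154  0.1454] ext [0.0225 0.0226 0.0048] fit [0.5491 0.154  0.0081] zmax 0.1456
[ 0.573579   -0.18195917] 0.04700297200006154 639
lug 35 123.46520555498753 138.85222450114827 131.47645814039188 131.1587150280679
lug 11 219.26820204871132 223.812903772697 221.40074272692965 221.54055291070415
bar 143 [ 0.57332953 -0.18191558  0.07508569] 0.08045494618571736
130.93205927145294 [0.08318875 0.01513009] lidz 0.047636809653918366
[ 0.57527022 -0.17939921] 0.04696852403728857 327
lug 26 123.82023253938249 139.29682477887107 131.5053701205731 131.55852865912678
lug 7 218.7116925127273 221.3822117069208 220.1473936877303 220.04695210982405
bar 64 [ 0.57201699 -0.17521735  0.07444447] 0.0779843693006439
130.354941932847 [0.0816529  0.01632379] lidz 0.047594281979824515
```

View pics/d2.png

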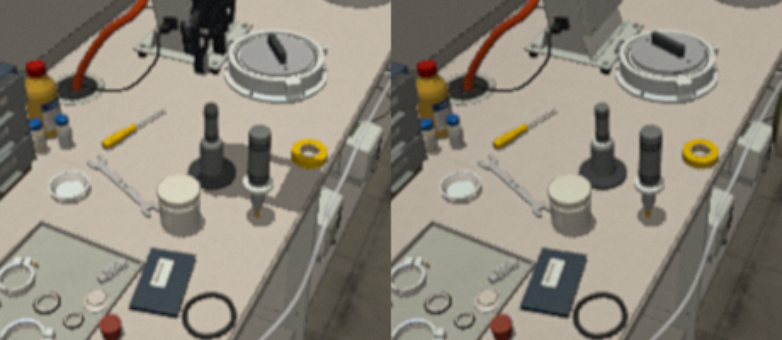

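Compared with the start picture, the probe is upright in its stand, the lid is flush with its bar pointing at the wide lug, and the bystanders haven't moved. The gripper is clear of everything.

```bash
python3 -c "
from rig import order
print(order.close_job())"
```

```text
the job is handed in; nothing more can be done
None
```

The job is done and handed in at about 22 s of the 69 s limit.

- **Lid:** I turned it about 29° by its bar so the bar points at the wide lug, and it dropped into its notches. The wrist camera put the lid top and the wall at 47.7 mm. The top and side cameras read the lid 0.6 mm above the wall, which is within camera error.
- **Trace:** I drew the tip from about 130° to 222.6°; the lugs measured 131.2° and 221.2°.
    - **Speed and path:** It ran at about 2.5 cm/s, with the radius at 82.4–82.5 mm apart from 81.6 mm at the very start.
    - **Contact:** The tip was pushed in about 3 mm, worked out from the tool height and force. The force reading stayed about 2–2.8 N above the free-hanging value at every check. I did not read the tip's own travel directly. It also dragged with about 2–2.5 N sideways, almost all along the path.
- **Probe:** It is back upright in the stand, with the collar on the rim and the top at 145.5 mm, as before I took it. Its axis is within about 0.5 mm of where it started.
- **Bystanders:** Nothing looks moved between the first and last side pictures, and the gripper is open and clear.

The side camera's calibration sits about 2 mm off the wrist camera's, so I used the wrist camera, which agreed with the arm. The seam-point finder reported `seam_0` about 80 mm away from where I measured it, so I ignored that reading.

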